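# Load a bearing test spindle in order and close its guard

### The arm

A 7-joint arm with a two-finger parallel gripper is mounted at the origin on a cart in front of the work surface, level with it; the furniture and walls round the work are solid. World frame = base frame: x ahead of the robot, y to its left, z up, the work surface at z = 0. Lengths are in m, angles in rad, forces in N, time in s.
With the tool pointing down it reaches from about 0.4 to 0.875 m from the base axis. Payload 19.3 kg.
Tool frame: the origin (TCP) lies at the very end of the fingers, on their centre line; the grasp point (between the pads) lies 19 mm behind it; z points along the fingers, y is the direction in which the jaws open and shut (so a half turn about z gives the same grasp; the last joint's range is limited). The gripper opens to 85 mm and grips with 20 to 120 N. Pads are 22 mm wide; open, the fingers measure 114 mm over their backs; the gripper's body (76 mm by 85 mm) begins 54 mm behind the grasp point. The pads swing forward as they close: fully open they stand 13 mm farther back than shut.
Start: joints at [1.194, 0.521, -0.036, 1.599, 0.021, 1.021, -0.113], TCP at [0.189, -0.596, 0.193] pointing down, gripper open.
Joint ranges: [-2.91, 2.91], [-0.3, 2.13], [-1.5, 1.42], [0.17, 2.43], [-1.26, 4.41], [0.16, 1.93], [-2.52, 2.52]. Speed limits (rad/s): [1.89, 1.89, 2.39, 2.39, 3.01, 3.01, 3.01].

### API

Orientations are given as [roll, pitch, yaw] about the fixed x, y, z axes, in that order (R = Rz(yaw) Ry(pitch) Rx(roll)).
In Python, from workcell import telemetry, imaging, ticket gives the robot as it stands.
- The arm moves only by the tool carry_out, never from a script. Its argument "series" is a list of rows, each a list of 7 numbers: the shift along the tool's x, y, z in m, then the turn, a rotation vector about the tool's x, y, z in rad, then the closure in counts, from 0 (fully open) to 255 (shut). In form: [[tx, ty, tz, ax, ay, az, jaw], ...]. A call has 1 to 10 rows; each row is the pose to reach, as a shift and turn from the pose commanded when the call began, along the tool's axes at that moment; what a row does not reach only later rows make up. A row lasts 1/8 s, in which the tool goes at most 62.5 mm and 10.7 degrees, less where a joint would pass 70% of its speed; a pose out of reach is approached as far as the arm can. A call with a gripper value outside its range is refused whole. The fingers move at their own pace and stop on an object; "force" is the grip in N (left out, the last holds). Time passes only in rows, so rows that repeat a pose let the fingers close. It gives the time, the measured TCP pose, the force and the opening at its end, in the units of the state.
- telemetry.observe(): the state, without advancing time (a new reading comes with each control period).
- imaging.grab_frame(name): name is "scene" or "side" or "wrist"; returns (picture, depth): 420x560x3 uint8, blue, green, red; 420x560 float32, m along the optical axis (not along the pixel's ray), 0 where there is no reading.
- imaging.camera_info(name): a dict with "mtx" (3x3 intrinsics, pixels), "extrinsics" (4x4, takes a point from camera to world coordinates); the wrist camera has in their place "hand_eye" (4x4, takes a point from camera to tool coordinates, whose origin is the TCP and whose axes are the flange's). Camera axes: x right, y down, z forward; pixel columns grow to the right and rows downward; lengths in m; the calibration is good to about 2 mm. The wrist camera is an equidistant fisheye: a pixel r from the principal point sees the ray r / f radians off the axis. A picture is of the moment at which its call begins: read the wrist's pose just before it. camera_info takes no time and is no camera call.
- ticket.job_done(): hands the job in, once; it reports no verdict.
The state is a dict: "clock": time; "qpos": joint angles; "qd": joint speeds; "joint_efforts": joint torques, N m; "position": TCP position; "tool_rot": TCP orientation; "force": force on the tool from outside, world axes, zero at the start; "moment": the same for the moment, N m; "grip_width": finger opening in m.
Only numpy, scipy, OpenCV 4.12 (cv2) and the standard library are available. Lean on these libraries where they do the work, as an engineer would, in place of code of your own. Each camera call takes 0.05 s, during which the arm holds its last target.

### The job

Get the test spindle ready for a bearing run: lift its clear guard, then load the upright arbor from the bottom up with the red-sealed bearing, the black spacer ring, the blue-sealed bearing and last the brass preload weight, each resting flat on the one below. Then lower the guard until it is fully closed, and leave the dial indicator and the micrometer where they lie.

Things in the scene. Friction and masses are not known exactly. Their poses are not given: they have to be found in the camera images.
- tester: Fixed bearing test spindle: grey base 205 x 150 x 40 mm. Origin: on the arbor's axis at desk level; z up, -x its front (guard knob side). Aluminium nose 66 mm across to z 50 mm; steel shoulder 28 mm across, its flat top (seat of the first bearing) at z 60 mm; upright steel arbor 17 mm in diameter, parallel to z 101 mm, then a bullet nose tapering to a 5 mm tip at z 114 mm.
- guard (a joint): Clear hood over the spindle, aluminium edges, 105 x 117 x 93 mm, x -55 to +50 mm of the tester, top 137 mm above the desk when shut; hinged at the back, along the tester's y. In rad: 0 fully closed, grows as the front swings up and back, stop at 1.83; arbor clear for work from about 1.6. A friction hinge holds it at any angle; about 3 N at the knob moves it.
- guard_knob (a point): Centre of the black 25 mm ball knob on a 10 mm stem, in the middle of the hood's front face and 34 mm out from it; moves with the guard. Guard closed: 89 mm in front (-x) of the arbor's axis, 107 mm above the desk, i.e. 149 mm before and 60 mm above the hinge line. Can be pinched from above across the tester's y at every guard angle.
- guard_hinge (a point): A point on the guard's hinge line, midway along it: 60 mm behind (+x) the arbor's axis, 47 mm above the desk; its y axis is the hinge line.
- bearing_red: Ball bearing with red seals, steel rings: 42 mm outside, 20 mm bore, 12 mm thick, 0.07 kg, lying flat. Origin: centre of its underside; z along its axis, up.
- bearing_blue: Ball bearing with blue seals, otherwise the same: 42 mm outside, 20 mm bore, 12 mm thick, 0.07 kg, lying flat. Origin: centre of its underside; z along its axis, up.
- spacer: Black spacer ring, 30 mm outside, 20 mm bore, 10 mm thick, 0.03 kg, lying flat. Origin: centre of its underside; z along its axis, up.
- weight: Brass preload weight, a knurled sleeve 36 mm outside, 20 mm bore right through, 24 mm high, about 0.2 kg, standing upright. Origin: centre of its underside; z along its axis, up.
- dial_gauge: Bystander, loose: round dial indicator lying on its back, dial 56 mm across and 22 mm high, stem to -x, 94 mm long overall. Origin: underside, middle of its length.
- micrometer: Bystander, loose: outside micrometer lying flat, 134 mm along y, 59 mm along x, 17 mm high. Origin: underside, centre of its outline.

How it is judged:
By the outcome, as a careful person would: the job done as asked, in the order asked, and still so for the second after the job is handed in, with the robot touching nothing.
It also fails if it takes over 134 s, if anything falls off the work surface, if the arm or the gripper's body presses on something with over 40 N, if the wrist force passes 120 N, or if a joint passes its speed limit or range.

## Working session

There is one attempt and no reset: what is moved stays moved. The work goes in short steps, Python scripts to look and compute and a tool call to move; the robot and the scene stay as the last step left them, time stands still between calls to the robot, and variables do not carry over. Pictures are saved under pics/ and viewed, and the job is handed in when it is done.

Besides the shell and the picture viewer there is one more tool, called after "Call:" in YAML: its name, and indented under it one key for each argument. carry_out: Moves the arm, as the interface text tells. Its arguments: {"type":"object","properties":{"series":{"type":"array"},"force":{"type":"number"}},"required":["series"]}

```bash
mkdir -p pics; ls; cat > h.py <<'E'
import numpy as np,cv2
from scipy.spatial.transform import Rotation as R
from workcell import telemetry, imaging, ticket
def grab(n,f):
    p,d=imaging.grab_frame(n); cv2.imwrite('pics/'+f+'.png',p); np.save('pics/'+f+'.npy',d); return p,d
E
python3 - <<'E'
from h import *
np.set_printoptions(precision=4,suppress=True)
print(telemetry.observe())
for n in ['scene','side','wrist']: print(n,imaging.camera_info(n))
for n in ['scene','side','wrist']: grab(n,n+'0')
E
```

```text
pics
{'clock': 0.0, 'qpos': array([ 1.1938,  0.5221, -0.0363,  1.6   ,  0.0212,  1.0211, -0.1128]), 'qd': array([-0.0002, -0.0008,  0.003 , -0.0002,  0.0004,  0.0005, -0.0005]), 'joint_efforts': array([  0.0026, -92.7091,   1.9814, -36.9925,   0.018 ,   0.0083,
         0.    ]), 'position': array([ 0.1886, -0.5955,  0.1923]), 'tool_rot': array([-3.1404,  0.0001,  0.3068]), 'force': array([ 0.6128,  0.7133, -0.0309]), 'moment': array([0.0143, 0.039 , 0.0575]), 'grip_width': 0.08590098832096864}
scene {'mtx': array([[507.2715,   0.    , 265.7109],
       [  0.    , 507.2715, 213.7322],
       [  0.    ,   0.    ,   1.    ]]), 'extrinsics': array([[ 0.9006, -0.3231,  0.2908,  0.1214],
       [-0.4344, -0.6476,  0.6261, -0.7889],
       [-0.014 , -0.6901, -0.7235,  1.0262],
       [ 0.    ,  0.    ,  0.    ,  1.    ]])}
side {'mtx': array([[469.0511,   0.    , 272.7635],
       [  0.    , 469.0511, 209.1351],
       [  0.    ,   0.    ,   1.    ]]), 'extrinsics': array([[-0.8353, -0.2583,  0.4853, -0.215 ],
       [-0.5495,  0.3686, -0.7498,  1.1861],
       [ 0.0148, -0.893 , -0.4499,  0.7918],
       [ 0.    ,  0.    ,  0.    ,  1.    ]])}
wrist {'mtx': array([[325.1923,   0.    , 281.187 ],
       [  0.    , 325.1923, 210.9463],
       [  0.    ,   0.    ,   1.    ]]), 'hand_eye': array([[ 0.0016, -0.9482, -0.3176,  0.0817],
       [ 1.    ,  0.0018, -0.0003,  0.0002],
       [ 0.0008, -0.3176,  0.9482, -0.1816],
       [ 0.    ,  0.    ,  0.    ,  1.    ]])}
```

View pics/scene0.png

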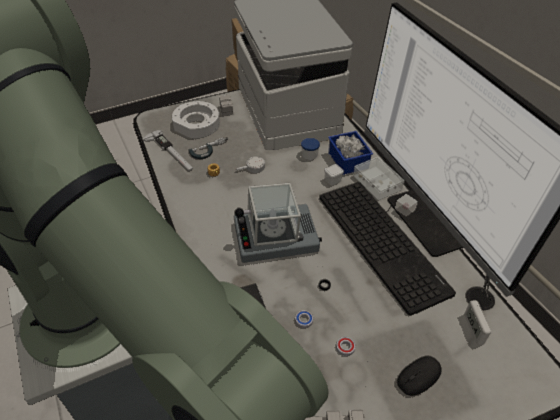

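View pics/side0.png

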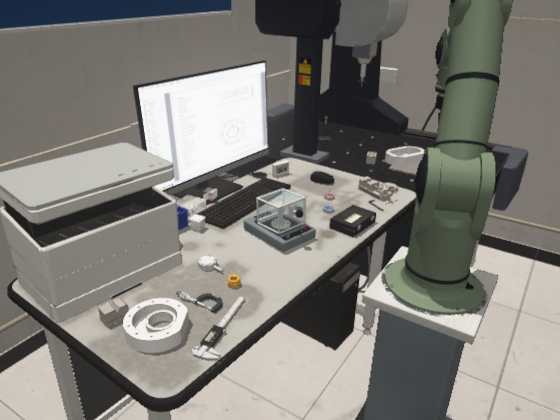

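View pics/wrist0.png

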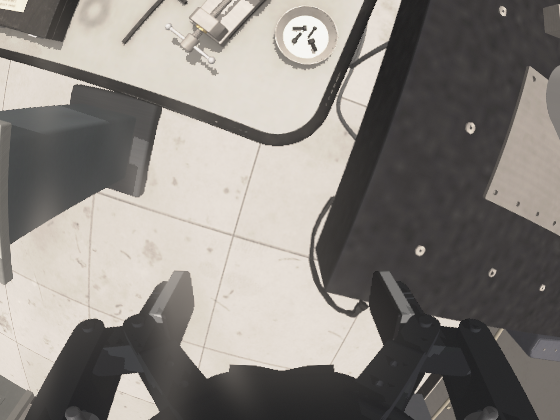

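Scene view: red bearing (345,346), blue (304,318), spacer (324,285), brass weight (213,170), knob (240,212), tester around (272,228). Measuring these in both fixed views.

```bash
cat >> h.py <<'E'
np.set_printoptions(precision=4,suppress=True)
def ray(n,u,v,pose=None):
    c=imaging.camera_info(n);K=c['mtx']
    x=(u-K[0,2])/K[0,0];y=(v-K[1,2])/K[1,1]
    if n=='wrist':
        r=np.hypot(x,y);s=np.sin(r)/max(r,1e-9);d=np.array([x*s,y*s,np.cos(r)])
        p,rot=pose;T=np.eye(4);T[:3,:3]=R.from_euler('xyz',rot).as_matrix();T[:3,3]=p
        E=T@c['hand_eye']
    else: d=np.array([x,y,1.]);E=c['extrinsics']
    return E[:3,3],E[:3,:3]@d
def onplane(n,u,v,z,pose=None):
    o,d=ray(n,u,v,pose);return o+d*(z-o[2])/d[2]
def proj(n,P,pose=None):
    c=imaging.camera_info(n);K=c['mtx']
    if n=='wrist':
        p,rot=pose;T=np.eye(4);T[:3,:3]=R.from_euler('xyz',rot).as_matrix();T[:3,3]=p
        E=T@c['hand_eye']
    else:E=c['extrinsics']
    q=np.linalg.inv(E)@np.append(P,1);q=q[:3]
    if n=='wrist':
        r=np.hypot(q[0],q[1]);t=np.arctan2(r,q[2])/max(r,1e-9);return K[0,0]*q[0]*t+K[0,2],K[1,1]*q[1]*t+K[1,2]
    return K[0,0]*q[0]/q[2]+K[0,2],K[1,1]*q[1]/q[2]+K[1,2]
def blobs(img,lo,hi,roi=None,amin=15):
    h=cv2.cvtColor(img,cv2.COLOR_BGR2HSV);m=cv2.inRange(h,np.array(lo),np.array(hi))
    if roi is not None:
        k=np.zeros_like(m);k[roi[1]:roi[3],roi[0]:roi[2]]=1;m*=k
    n,l,s,c=cv2.connectedComponentsWithStats(m)
    out=[]
    for i in range(1,n):
        if s[i,4]>=amin: out.append((s[i].tolist(),c[i].round(1).tolist()))
    return out,m
E
python3 - <<'E'
from h import *
for cam,rois in [('scene',{'red':(325,330,365,362),'blue':(288,302,320,334),'spacer':(312,272,336,298),'brass':(200,158,226,182),'knob':(228,202,250,224)}),
 ('side',{'red':(318,188,340,202),'blue':(318,202,338,216),'spacer':(295,205,310,225),'brass':(222,272,246,292),'knob':(288,204,308,222)})]:
    img=cv2.imread('pics/%s0.png'%cam);d=np.load('pics/%s0.npy'%cam)
    for k,(lo,hi) in {'red':((165,70,60),(180,255,255)),'blue':((105,70,50),(130,255,255)),'brass':((10,90,60),(28,255,255)),'spacer':((0,0,0),(180,255,50)),'knob':((0,0,0),(180,255,50))}.items():
        b,m=blobs(img,lo,hi,rois[k],8)
        print(cam,k,[(s,c) for s,c in b])
        for s,c in b[:2]:
            print('   ',onplane(cam,s[0]+(s[2]-1)/2,s[1]+(s[3]-1)/2,{'red':.012,'blue':.012,'brass':.012,'spacer':.005,'knob':.107}[k]))
    x=cv2.resize(img[170:300,190:370] if cam=='scene' else img[170:300,200:380],None,fx=4.4,fy=4.4,interpolation=cv2.INTER_CUBIC);cv2.imwrite('pics/z%s.png'%cam,x)
E
```

```text
scene red []
scene blue [([297, 311, 15, 14, 72], [304.2, 317.4])]
    [ 0.4642 -0.2491  0.012 ]
scene brass [([208, 163, 12, 14, 137], [213.4, 169.4])]
    [0.4681 0.3254 0.012 ]
scene spacer [([319, 280, 11, 11, 66], [324.0, 284.7])]
    [ 0.5548 -0.1862  0.005 ]
scene knob [([235, 208, 12, 16, 111], [240.0, 215.7])]
    [0.4318 0.0291 0.107 ]
side red []
side blue [([324, 206, 4, 4, 9], [325.2, 207.6])]
    [ 0.4723 -0.238   0.012 ]
side brass [([227, 274, 13, 15, 155], [233.3, 281.1])]
    [0.4701 0.3284 0.012 ]
side spacer [([296, 210, 7, 7, 35], [299.0, 213.4])]
    [ 0.5374 -0.1542  0.005 ]
side knob [([296, 210, 7, 7, 35], [299.0, 213.4])]
    [0.4399 0.0195 0.107 ]
```

View pics/zscene.png

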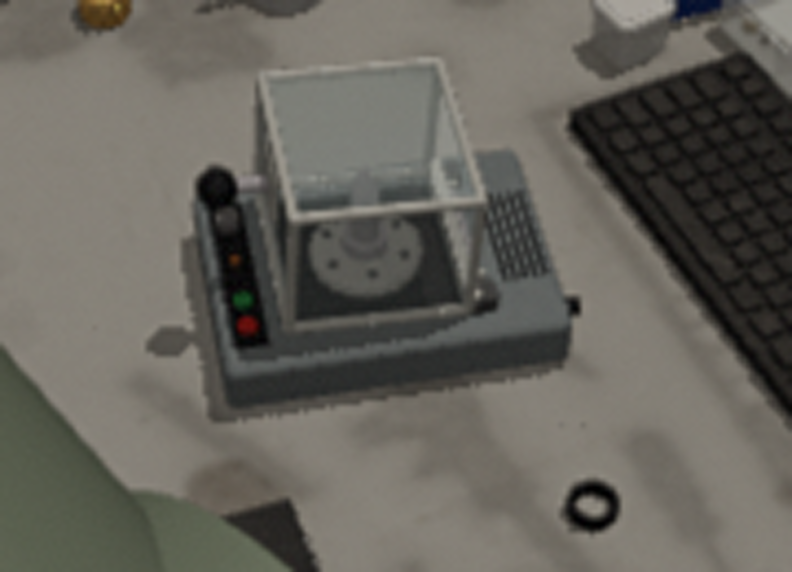

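View pics/zside.png

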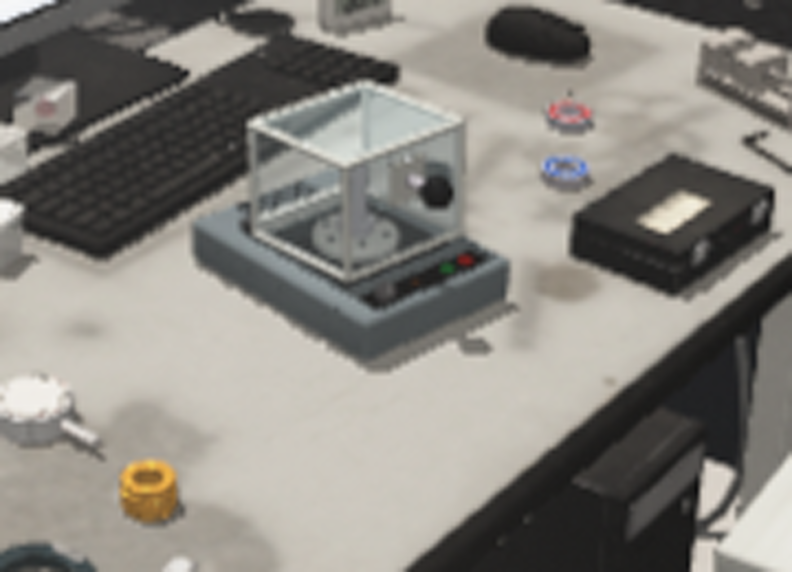

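```bash
cat >> h.py <<'E'
def tri(obs):
    A=np.zeros((3,3));b=np.zeros(3);L=[]
    for o in obs:
        c,d=ray(*o);d=d/np.linalg.norm(d);P=np.eye(3)-np.outer(d,d);A+=P;b+=P@c;L.append((c,P))
    x=np.linalg.solve(A,b);return x,[np.linalg.norm(P@(x-c)) for c,P in L]
E
python3 - <<'E'
from h import *
z=lambda u,v,ox,oy:(ox+(u+.5)/4.4-.5,oy+(v+.5)/4.4-.5)
s=lambda u,v:('scene',*z(u,v,190,170)); d=lambda u,v:('side',*z(u,v,200,170))
print('knob',tri([s(217,187),d(436,191)]))
for n,a in {'LB?':(262,74),'RB':(437,62),'RF':(483,203),'LF':(297,217)}.items(): print(n,onplane(*s(*a),.137))
for a in [(250,124),(365,85),(464,125),(349,163)]: print('side',onplane(*d(*a),.137))
for cam,u,v,h in [('scene',345,346,.012),('scene',304,318,.012),('side',200+569/4.4,170+113/4.4,.012),('side',200+566/4.4,170+170/4.4,.012),('side',200+148/4.4,170+475/4.4,.024),('scene',213,167,.024),('scene',257,163,.022),('scene',237,169,.01),('scene',194,154,.01),('scene',226,139,.01),('side',208,263,.02),('side',222,270,.01),('side',208,304,.01),('side',180,294,.01)]:
    print(cam,u,v,onplane(cam,u,v,h))
# depth height check for scene bearings
E
```

```text
knob (array([0.4313, 0.0349, 0.1152]), [np.float64(0.001075200258514488), np.float64(0.0010752002585145157)])
LB? [0.4828 0.0863 0.137 ]
RB [0.5783 0.0498 0.137 ]
RF [ 0.5485 -0.0618  0.137 ]
LF [ 0.4528 -0.0258  0.137 ]
side [0.5801 0.0567 0.137 ]
side [ 0.5479 -0.0518  0.137 ]
side [ 0.4493 -0.0331  0.137 ]
side [0.485  0.0692 0.137 ]
scene 345 346 [ 0.5103 -0.3529  0.012 ]
scene 304 318 [ 0.4636 -0.2502  0.012 ]
side 329.3181818181818 195.6818181818182 [ 0.5085 -0.3397  0.012 ]
side 328.6363636363636 208.63636363636363 [ 0.4583 -0.2363  0.012 ]
side 233.63636363636363 277.95454545454544 [0.467 0.329 0.024]
scene 213 167 [0.4668 0.3234 0.024 ]
scene 257 163 [0.5935 0.2829 0.022 ]
scene 237 169 [0.5333 0.2977 0.01  ]
scene 194 154 [0.4412 0.4232 0.01  ]
scene 226 139 [0.5599 0.4478 0.01  ]
side 208 263 [0.5798 0.307  0.02  ]
side 222 270 [0.5322 0.3008 0.01  ]
side 208 304 [0.4628 0.4453 0.01  ]
side 180 294 [0.5533 0.4552 0.01  ]
```

```bash
cat >> h.py <<'E'
def go(P,yaw,p0=None,r0=None):
    """tool shift + rotvec from current pose to world target, tool down"""
    s=telemetry.observe();p=s['position'];M=R.from_euler('xyz',s['tool_rot'])
    T=R.from_euler('xyz',[np.pi,0,yaw])
    print('shift',(M.inv().apply(np.array(P)-p)).round(4),'turn',(M.inv()*T).as_rotvec().round(4),'t',s['clock'],'pos',p,'rot',s['tool_rot'],'F',s['force'],'w',s['grip_width'])
E
python3 -c "
from h import *
go([.42,-.3,.32],-.27)"
```

```text
shift [ 0.3098 -0.212  -0.1274] turn [-0.0008  0.0003  0.5768] t 0.15 pos [ 0.1886 -0.5956  0.1925] rot [-3.1408  0.      0.3068] F [ 0.0771 -0.0335  0.1172] w 0.08535063643582264
```

Call:
carry_out:
  series:
    - [0.02,-0.01,-0.06,0,0,0.1,0]
    - [0.31,-0.212,-0.127,0,0,0.577,0]
    - [0.31,-0.212,-0.127,0,0,0.577,0]
    - [0.31,-0.212,-0.127,0,0,0.577,0]
    - [0.31,-0.212,-0.127,0,0,0.577,0]
    - [0.31,-0.212,-0.127,0,0,0.577,0]
    - [0.31,-0.212,-0.127,0,0,0.577,0]
    - [0.31,-0.212,-0.127,0,0,0.577,0]
    - [0.31,-0.212,-0.127,0,0,0.577,0]
    - [0.31,-0.212,-0.127,0,0,0.577,0]

```text
clock: 1.4
position: [0.4194, -0.301, 0.3196]
tool_rot: [3.141, 0.001, -0.272]
force: [-0.7, -1.3, -0.4]
grip_width: 0.0856
```

```bash
cat >> h.py <<'E'
def look(f):
    s=telemetry.observe();pose=(s['position'],s['tool_rot']);p,d=grab('wrist',f)
    import json;json.dump([list(map(float,a)) for a in pose],open('pics/%s.json'%f,'w'));print(s['clock'],s['position'],s['tool_rot'],s['force']);return p,d,pose
def load(f):
    import json;return cv2.imread('pics/%s.png'%f),np.load('pics/%s.npy'%f),[np.array(a) for a in json.load(open('pics/%s.json'%f))]
E
python3 -c "
from h import *
look('w1')"
```

```text
1.4 [ 0.4194 -0.301   0.3196] [ 3.1415  0.0006 -0.272 ] [-0.7322 -1.3378 -0.4207]
```

View pics/w1.png

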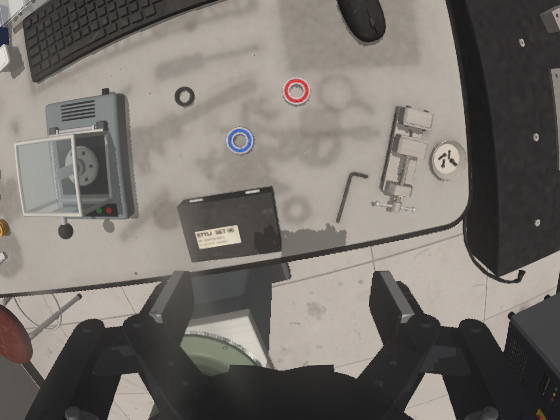

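Wrist view: red (296,91), blue (240,141), spacer (184,96), tester with nose at (83,167), black case at (230,222).

```bash
python3 - <<'E'
from h import *
img,d,pose=load('w1')
for k,lo,hi,roi,z in [('red',(165,60,60),(180,255,255),(275,70,320,112),.012),('red2',(0,80,60),(8,255,255),(275,70,320,112),.012),('blue',(105,70,50),(130,255,255),(222,122,260,160),.012),('spacer',(0,0,0),(180,255,70),(170,82,200,112),.008)]:
    b,m=blobs(img,lo,hi,roi,8)
    pts=np.argwhere(m>0)[:,::-1].astype(np.float32)
    if len(pts)<5: print(k,len(pts));continue
    (cx,cy),r=cv2.minEnclosingCircle(pts)
    print(k,len(pts),pts.mean(0),(cx,cy),r,onplane('wrist',cx,cy,z,pose))
E
```

```text
red 8 [291.     87.125] (295.94287109375, 90.22856903076172) 12.371674537658691 [ 0.5148 -0.3499  0.012 ]
red2 226 [296.2168  90.5841] (295.9743957519531, 90.22695922851562) 12.155706405639648 [ 0.5148 -0.3499  0.012 ]
blue 201 [238.8408 140.0896] (239.3076934814453, 140.15383911132812) 11.7393798828125 [ 0.4654 -0.248   0.012 ]
spacer 105 [183.5048  94.619 ] (184.10000610351562, 95.9000015258789) 9.3606595993042 [ 0.5571 -0.185   0.008 ]
```

```bash
python3 -c "
from h import *
go([.431,.035,.25],-.27)"
```

```text
shift [-0.0792 -0.3267  0.0697] turn [ 0.0001  0.0005 -0.002 ] t 1.45 pos [ 0.4195 -0.301   0.3197] rot [ 3.1415  0.0005 -0.272 ] F [-0.0471  0.8974  1.0171] w 0.08550120917153892
```

Call:
carry_out:
  series:
    - [-0.079,-0.327,0.07,0,0,0,0]
    - [-0.079,-0.327,0.07,0,0,0,0]
    - [-0.079,-0.327,0.07,0,0,0,0]
    - [-0.079,-0.327,0.07,0,0,0,0]
    - [-0.079,-0.327,0.07,0,0,0,0]
    - [-0.079,-0.327,0.07,0,0,0,0]
    - [-0.079,-0.327,0.07,0,0,0,0]

```text
clock: 2.33
position: [0.4311, 0.0374, 0.2495]
tool_rot: [-3.141, 0.001, -0.268]
force: [0.4, -0.4, -0.3]
grip_width: 0.0855
```

```bash
python3 -c "
from h import *
look('w2')"
```

```text
2.325 [0.4311 0.0374 0.2495] [-3.1414  0.0009 -0.2679] [ 0.4002 -0.397  -0.3449]
```

View pics/w2.png

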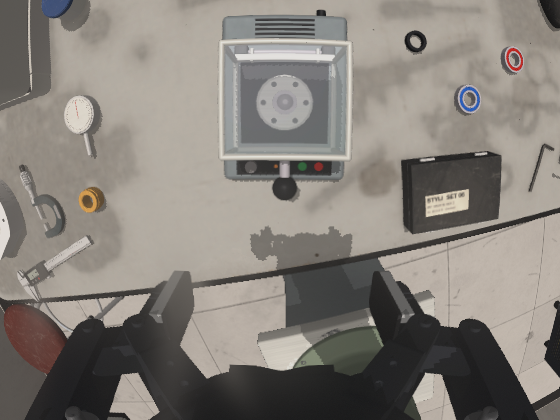

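Wrist view: knob (285,188), nose centre (285,102), weight (91,200), dial (82,115), micrometer (45,205).

```bash
python3 - <<'E'
from h import *
img,d,pose=load('w2')
x=cv2.resize(img[10:210,205:365],None,fx=3.7,fy=3,interpolation=cv2.INTER_CUBIC);cv2.imwrite('pics/z2.png',cv2.resize(img[10:205,205:365],None,fx=3,fy=3,interpolation=cv2.INTER_CUBIC))
b,m=blobs(img,(0,0,0),(180,255,60),(268,174,303,203),20);print('knob',b)
s=b[0][0];print(onplane('wrist',285,188,.107,pose))
g=cv2.medianBlur(cv2.cvtColor(img,cv2.COLOR_BGR2GRAY)[60:145,240:330],3)
print(cv2.HoughCircles(cv2.resize(g,None,fx=3,fy=3),cv2.HOUGH_GRADIENT,1,50,param1=100,param2=20,minRadius=60,maxRadius=110))
b,m=blobs(img,(10,90,60),(28,255,255),(70,180,110,220),30);print('brass',b)
for s,c in b: print(onplane('wrist',s[0]+(s[2]-1)/2,s[1]+(s[3]-1)/2,.012,pose),onplane('wrist',91,200,.024,pose))
for n,P in {'nose c':(285,101.5,.05),'noseR':(313,101.5,.05),'noseL':(257,101.5,.05)}.items(): print(n,onplane('wrist',*P,pose))
E
```

```text
knob [([273, 177, 24, 23, 401], [284.2, 187.8])]
[0.428  0.0342 0.107 ]
[[[134.5 128.5  83.8]]]
brass [([78, 187, 26, 26, 493], [90.6, 199.3])]
[0.4682 0.3282 0.012 ] [0.4684 0.3187 0.024 ]
nose c [0.5135 0.0105 0.05  ]
noseR [ 0.5054 -0.0208  0.05  ]
noseL [0.5222 0.0415 0.05  ]
```

View pics/z2.png

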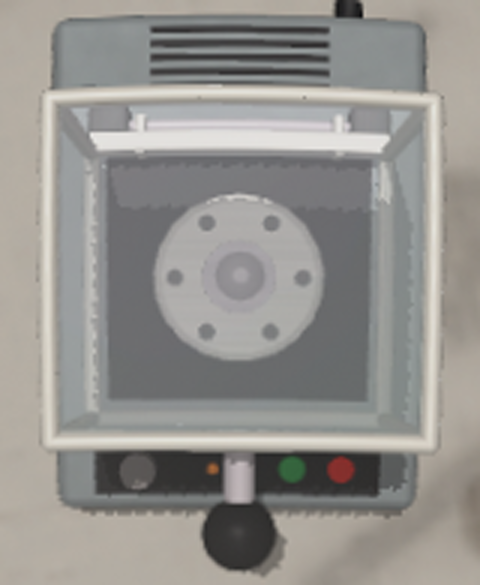

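```bash
python3 -c "
from h import *
go([.428,.0342,.088],-.275)"
```

```text
shift [-0.0027  0.0025  0.1617] turn [0.0002 0.0005 0.0053] t 2.375 pos [0.4313 0.0359 0.2497] rot [ 3.1414  0.0005 -0.2697] F [ 0.0521 -2.0904 -0.0154] w 0.08535958588110233
```

Call:
carry_out:
  series:
    - [-0.003,0.002,0.06,0,0,0.005,0]
    - [-0.003,0.002,0.12,0,0,0.005,0]
    - [-0.003,0.002,0.15,0,0,0.005,0]
    - [-0.003,0.002,0.162,0,0,0.005,60]
    - [-0.003,0.002,0.162,0,0,0.005,140]
    - [-0.003,0.002,0.162,0,0,0.005,200]
    - [-0.003,0.002,0.162,0,0,0.005,200]
    - [-0.003,0.002,0.162,0,0,0.005,200]
    - [-0.003,0.002,0.162,0,0,0.005,200]
  force: 40

```text
clock: 3.5
position: [0.4281, 0.035, 0.0881]
tool_rot: [-3.141, -0.0, -0.275]
force: [0.4, -0.0, -0.6]
grip_width: 0.0182
```

```bash
python3 -c "
from h import *
go([.428,.0342,.088],-.275);look('w3')"
```

```text
shift [0.0001 0.0008 0.0001] turn [-0.0001 -0.0004 -0.0002] t 3.5 pos [0.4281 0.035  0.0881] rot [-3.1414 -0.0004 -0.2752] F [ 0.3571 -0.0138 -0.5769] w 0.018157761476480388
3.5 [0.4281 0.035  0.0881] [-3.1414 -0.0004 -0.2752] [ 0.3571 -0.0138 -0.5769]
```

View pics/w3.png

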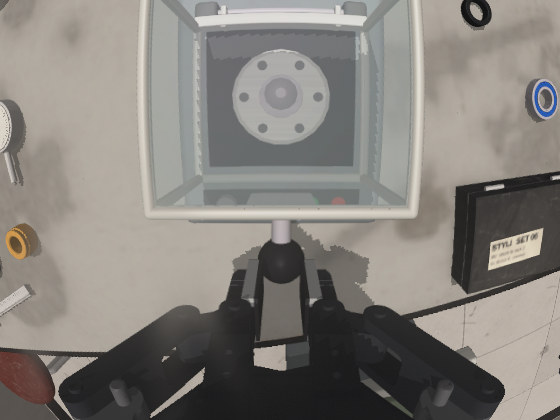

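```bash
python3 - <<'E'
from h import *
img,d,pose=load('w3')
cv2.imwrite('pics/z3.png',cv2.resize(img[200:350,200:365],None,fx=4,fy=4,interpolation=cv2.INTER_CUBIC))
print(onplane('wrist',281,260,.107,pose),pose[0])
c=imaging.camera_info('wrist')
for uv in [(281,262),(275,262),(281,250),(281,230),(281,270),(281,300),(250,290),(258,280),(310,280)]:
    o,r=ray('wrist',*uv,pose)
    K=c['mtx'];rr=np.hypot(uv[0]-K[0,2],uv[1]-K[1,2])/K[0,0]
    P=o+r*d[uv[1],uv[0]]/np.cos(rr)
    M=R.from_euler('xyz',pose[1])
    print(uv,d[uv[1],uv[0]],P,'tool',M.inv().apply(P-pose[0]))
E
```

```text
[0.4264 0.0354 0.107 ] [0.4281 0.035  0.0881]
(281, 262) 0.1590927 [0.4351 0.0329 0.1269] tool [ 0.0073  0.0001 -0.0387]
(275, 262) 0.15861754 [0.4361 0.0357 0.1273] tool [ 0.0075 -0.0028 -0.0392]
(281, 250) 0.16073231 [0.4399 0.0315 0.1235] tool [ 0.0123  0.0001 -0.0353]
(281, 230) 0.1609271 [0.4489 0.029  0.1201] tool [ 0.0217  0.0001 -0.032 ]
(281, 270) 0.15839383 [0.4318 0.0338 0.1288] tool [ 0.0039  0.0001 -0.0406]
(281, 300) 0.31372243 [0.3304 0.0625 0.0003] tool [-0.1015  0.0001  0.0878]
(250, 290) 0.12855881 [0.4416 0.044  0.158 ] tool [ 0.0106 -0.0124 -0.0699]
(258, 280) 0.13447645 [0.4417 0.041  0.1515] tool [ 0.0115 -0.0095 -0.0633]
(310, 280) 0.13603666 [0.435  0.0201 0.1501] tool [ 0.0107  0.0125 -0.0619]
```

View pics/z3.png

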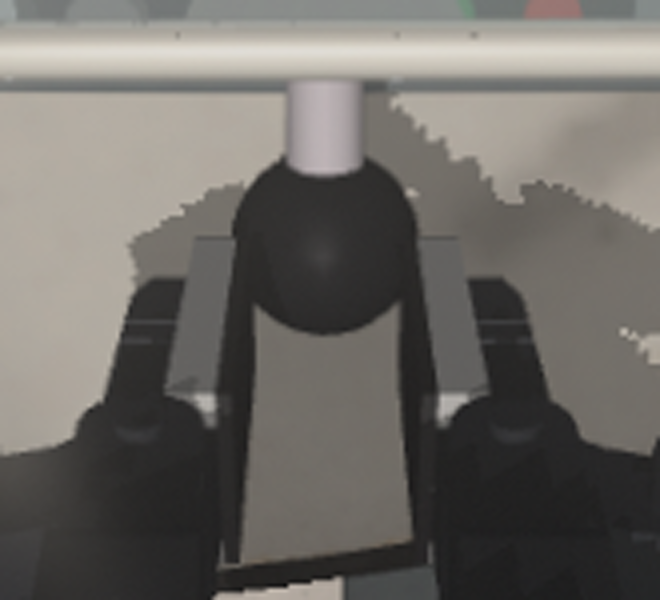

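Call:
carry_out:
  series:
    - [0,0,0,0,0,0,140]
    - [0.002,0,-0.008,0,0,0,140]
    - [0.002,0,-0.008,0,0,0,230]
    - [0.002,0,-0.008,0,0,0,230]
    - [0.002,0,-0.008,0,0,0,230]
    - [0.002,0,-0.008,0,0,0,230]
  force: 40

```text
clock: 4.3
position: [0.4298, 0.0344, 0.0958]
tool_rot: [3.141, 0.0, -0.275]
force: [-0.0, -0.4, 0.6]
grip_width: 0.0081
```

```bash
python3 -c "
from h import *
go([.428,.0342,.088],-.275);look('w4');im=cv2.imread('pics/w4.png');cv2.imwrite('pics/z4.png',cv2.resize(im[200:350,200:365],None,fx=4,fy=4,interpolation=cv2.INTER_CUBIC))"
```

```text
shift [-0.0016  0.0007  0.0078] turn [ 0.0001  0.0002 -0.0002] t 4.3 pos [0.4298 0.0344 0.0958] rot [ 3.1415  0.0002 -0.2752] F [-0.0266 -0.4016  0.5958] w 0.008085622591378093
4.3 [0.4298 0.0344 0.0958] [ 3.1415  0.0002 -0.2752] [-0.0266 -0.4016  0.5958]
```

View pics/z4.png

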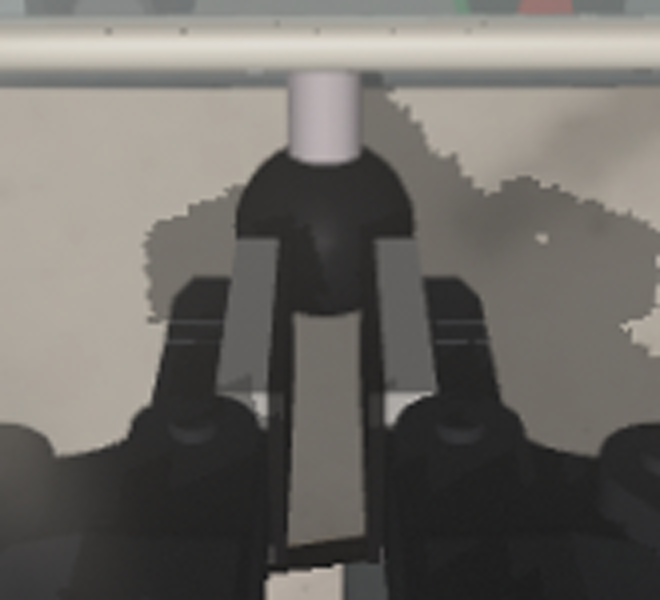

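```bash
python3 - <<'E'
from h import *
for f in ['w3','w4']:
    img,d,pose=load(f);M=R.from_euler('xyz',pose[1])
    def pt(u,v):
        o,r=ray('wrist',u,v,pose);K=imaging.camera_info('wrist')['mtx'];rr=np.hypot(u-K[0,2],v-K[1,2])/K[0,0]
        P=o+r*d[int(v),int(u)]/np.cos(rr);return P,M.inv().apply(P-pose[0])
    for t in [(0,0,0),(0,0,-.019),(.011,.009,0),(.011,.009,-.019),(.011,.009,-.04)]:
        u,v=proj('wrist',pose[0]+M.apply(t),pose);print('tool',t,'px',round(u,1),round(v,1),'zoom',(u-200)*4,(v-200)*4)
    for z in [(250,250),(235,300),(230,380),(325,200),(325,250),(325,300),(280,220),(325,120),(325,45)]:
        u,v=200+z[0]/4,200+z[1]/4;print(z,*pt(u,v))
E
```

```text
tool (0, 0, 0) px 280.9 243.3 zoom 323.56615947657247 173.38999179105406
tool (0, 0, -0.019) px 280.8 257.3 zoom 323.3133897727105 229.2096632504922
tool (0.011, 0.009, 0) px 295.9 226.6 zoom 383.7140289377669 106.489928726735
tool (0.011, 0.009, -0.019) px 297.4 239.3 zoom 389.46127633900755 157.12232564610008
tool (0.011, 0.009, -0.04) px 299.3 256.5 zoom 397.1955444172513 226.01187281487614
(250, 250) [0.4394 0.0409 0.1312] [ 0.0092 -0.0088 -0.043 ]
(235, 300) [0.4411 0.0412 0.1461] [ 0.0108 -0.0096 -0.0579]
(230, 380) [0.4408 0.0408 0.1618] [ 0.0107 -0.0091 -0.0736]
(325, 200) [0.4399 0.0314 0.1235] [ 0.0123  0.0002 -0.0353]
(325, 250) [0.4349 0.0328 0.127 ] [ 0.0071  0.0002 -0.0388]
(325, 300) [0.4285 0.0346 0.1279] [ 0.0005  0.0003 -0.0398]
(280, 220) [0.4395 0.0373 0.1252] [ 0.0103 -0.0053 -0.037 ]
(325, 120) [0.4489 0.0289 0.1201] [ 0.0217  0.0002 -0.032 ]
(325, 45) [0.4666 0.0239 0.1456] [ 0.04    0.0002 -0.0574]
tool (0, 0, 0) px 280.9 243.3 zoom 323.5661594765727 173.3899917910544
tool (0, 0, -0.019) px 280.8 257.3 zoom 323.3133897727105 229.2096632504922
tool (0.011, 0.009, 0) px 295.9 226.6 zoom 383.7140289377669 106.48992872673534
tool (0.011, 0.009, -0.019) px 297.4 239.3 zoom 389.4612763390078 157.12232564610008
tool (0.011, 0.009, -0.04) px 299.3 256.5 zoom 397.19554441725154 226.0118728148766
(250, 250) [0.4425 0.0398 0.1417] [ 0.0108 -0.0086 -0.0459]
(235, 300) [0.443  0.0406 0.1541] [ 0.011  -0.0095 -0.0583]
(230, 380) [0.4424 0.0404 0.1692] [ 0.0105 -0.0091 -0.0734]
(325, 200) [0.4389 0.0316 0.1254] [ 0.0095  0.0002 -0.0296]
(325, 250) [0.4334 0.0332 0.1283] [ 0.0038  0.0002 -0.0325]
(325, 300) [0.426  0.0353 0.128 ] [-0.0039  0.0003 -0.0322]
(280, 220) [0.4382 0.0379 0.1265] [ 0.0072 -0.0056 -0.0307]
(325, 120) [0.4475 0.0292 0.1199] [ 0.0185  0.0002 -0.0241]
(325, 45) [0.4656 0.0241 0.1449] [ 0.0373  0.0002 -0.0491]
```

```bash
python3 - <<'E'
from h import *
for f in ['w2','w4']:
    img,d,pose=load(f);M=R.from_euler('xyz',pose[1])
    K=imaging.camera_info('wrist')['mtx'];H=imaging.camera_info('wrist')['hand_eye']
    v,u=np.mgrid[0:420,0:560];x=(u-K[0,2])/K[0,0];y=(v-K[1,2])/K[0,0];r=np.hypot(x,y)+1e-9
    s=np.tan(r)/r; C=np.stack([x*s*d,y*s*d,d],-1); T=C@H[:3,:3].T+H[:3,3]
    m=(T[...,2]<.0)&(d>0)&(abs(T[...,1])<.07)
    if f=='w4': m&=(v>258)&(abs(u-281)>8)|((v>262)&False)
    # lowest finger pts
    idx=np.argwhere(m);o=np.argsort(-T[m][:,2])[:12]
    for i in o: print(f,idx[i][::-1],T[m][i])
x=cv2.resize(cv2.imread('pics/w2.png')[250:400,120:440],None,fx=2.5,fy=2.5);cv2.imwrite('pics/z2b.png',x)
E
```

```text
w2 [372 281] [ 0.0028  0.0436 -0.051 ]
w2 [192 286] [ 0.     -0.0426 -0.0513]
w2 [192 287] [-0.0005 -0.0426 -0.0515]
w2 [372 278] [ 0.0049  0.0431 -0.0518]
w2 [371 286] [ 0.0006  0.0432 -0.052 ]
w2 [369 295] [-0.0045  0.0428 -0.052 ]
w2 [193 295] [-0.0047 -0.0425 -0.0521]
w2 [369 298] [-0.0063  0.043  -0.0521]
w2 [372 282] [ 0.0029  0.0433 -0.0521]
w2 [191 283] [ 0.0022 -0.0426 -0.0522]
w2 [370 291] [-0.002   0.0429 -0.0524]
w2 [370 292] [-0.0026  0.043  -0.0524]
w4 [290 262] [ 0.0034  0.0048 -0.0312]
w4 [290 259] [ 0.0052  0.0048 -0.0312]
w4 [290 264] [ 0.0023  0.0048 -0.0314]
w4 [290 263] [ 0.003   0.0048 -0.0315]
w4 [290 265] [ 0.0018  0.0048 -0.0316]
w4 [290 267] [ 0.0007  0.0048 -0.0318]
w4 [290 260] [ 0.0049  0.0048 -0.0318]
w4 [290 266] [ 0.0017  0.0048 -0.0325]
w4 [290 261] [ 0.0048  0.0047 -0.0327]
w4 [290 268] [ 0.0039  0.0046 -0.0386]
w4 [290 271] [ 0.0023  0.0046 -0.0388]
w4 [290 269] [ 0.0034  0.0046 -0.0388]
```

View pics/z2b.png

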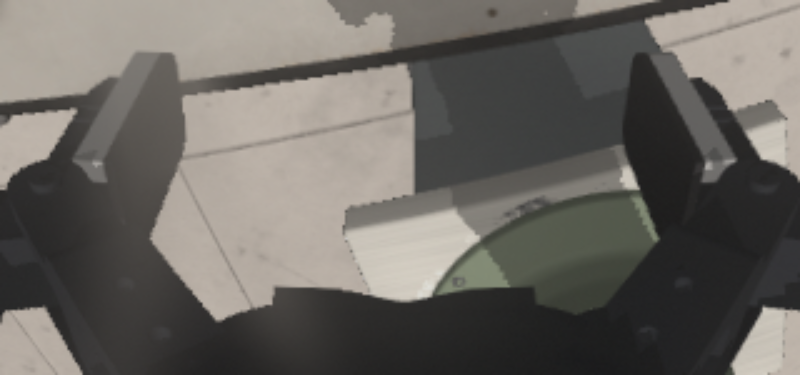

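```bash
python3 -c "
from h import *
grab('side','s4');grab('scene','c4')
a=cv2.imread('pics/s4.png');cv2.imwrite('pics/zs4.png',cv2.resize(a[120:270,200:400],None,fx=4,fy=4,interpolation=cv2.INTER_CUBIC))
print(proj('side',np.array([.43,.034,.096])),proj('side',np.array([.43,.034,.115])),proj('side',np.array([.43,.034,.135])))
"
```

```text
(np.float64(299.2295130486413), np.float64(218.60322730464537)) (np.float64(299.4711966272399), np.float64(213.28534743323945)) (np.float64(299.7286319576524), np.float64(207.62087420039686))
```

View pics/zs4.png

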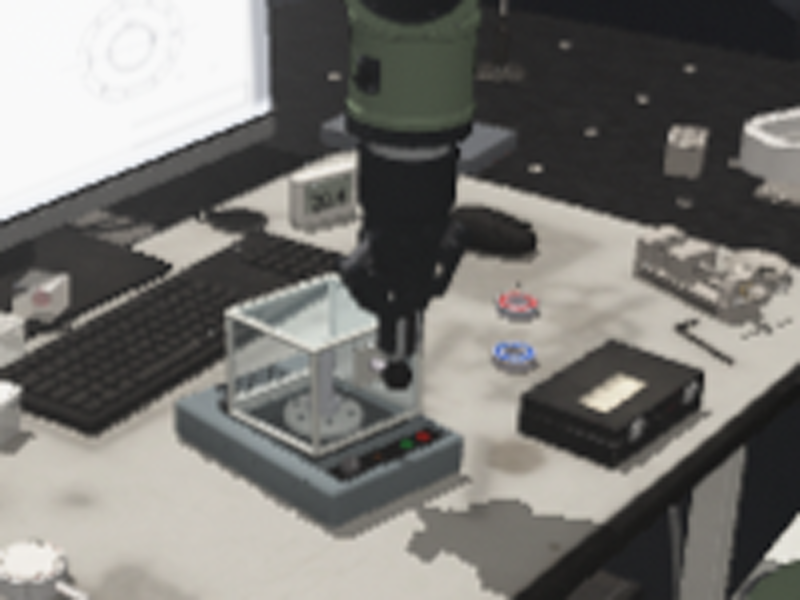

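```bash
python3 - <<'E'
from h import *
img,d,pose=load('w2');M=R.from_euler('xyz',pose[1])
K=imaging.camera_info('wrist')['mtx']
def pt(u,v):
    o,r=ray('wrist',u,v,pose);rr=np.hypot(u-K[0,2],v-K[1,2])/K[0,0];return o+r*d[int(v),int(u)]/np.cos(rr)
for n,(a,b) in {'back rail':(165,97),'back rail r':(350,99),'front l':(150,446),'front r':(330,447),'left rail':(47,270),'base front':(80,490),'base back':(90,60),'nose':(200,300),'shoulder':(262,290),'tip':(240,275)}.items():
    u,v=205+a/3,10+b/3; print(n,pt(u,v))
print(pt(300,230),pt(180,100))
E
```

```text
back rail [0.5708 0.0186 0.1383]
back rail r [ 0.5563 -0.0336  0.1391]
front l [0.4708 0.0507 0.1449]
front r [ 0.4564 -0.0008  0.144 ]
left rail [0.5299 0.0657 0.1423]
base front [0.4465 0.0969 0.0389]
base back [0.6151 0.0439 0.0399]
nose [0.5085 0.025  0.1404]
shoulder [0.5066 0.0067 0.1422]
tip [0.5125 0.0117 0.1405]
[0.336  0.0357 0.0011] [0.5575 0.1437 0.0003]
```

The guard is slightly ajar (front rail 7 mm higher than the back), so the knob sits at about z 0.115. The real fingertips end about 37 mm short of the reported TCP, and the side view agrees. I'll open the jaws and go lower in small steps, watching the force.

Call:
carry_out:
  series:
    - [0,0,-0.003,0,0,0,90]
    - [0.001,0,-0.003,0,0,0,90]
    - [0.001,0,-0.003,0,0,0,90]
    - [0.001,0,0.015,0,0,0,90]
    - [0.001,0,0.033,0,0,0,90]
    - [0.001,0,0.033,0,0,0,230]
    - [0.001,0,0.033,0,0,0,230]
    - [0.001,0,0.033,0,0,0,230]
    - [0.001,0,0.033,0,0,0,230]
  force: 40

```text
clock: 5.58
position: [0.4309, 0.0344, 0.0633]
tool_rot: [-3.141, -0.0, -0.275]
force: [-2.7, 3.5, 2.1]
grip_width: 0.0224
```

```bash
python3 -c "
from h import *
go([.428,.0342,.088],-.275);look('w5');im=cv2.imread('pics/w5.png');cv2.imwrite('pics/z5.png',cv2.resize(im[200:350,200:365],None,fx=4,fy=4,interpolation=cv2.INTER_CUBIC))"
```

```text
shift [-0.0028  0.001  -0.0247] turn [-0.0003 -0.0004 -0.0001] t 5.575 pos [0.4309 0.0344 0.0633] rot [-3.1413 -0.0004 -0.2751] F [-2.7109  3.4524  2.1098] w 0.02244667442646759
5.575 [0.4309 0.0344 0.0633] [-3.1413 -0.0004 -0.2751] [-2.7109  3.4524  2.1098]
```

View pics/z5.png

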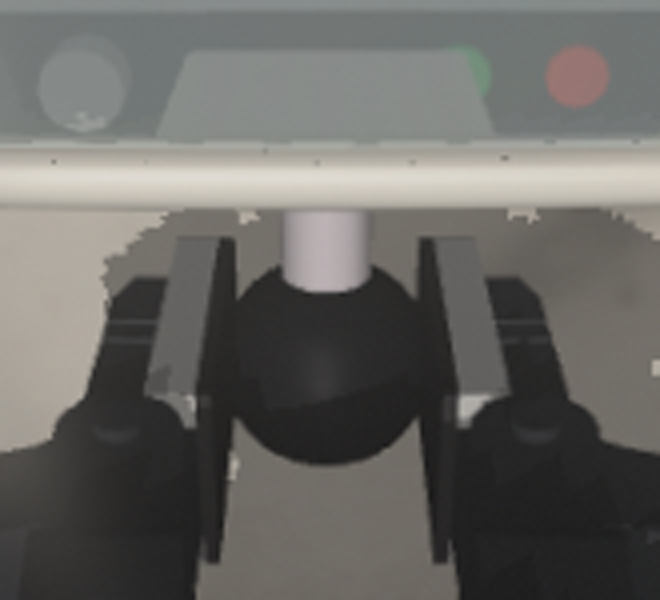

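Call:
carry_out:
  series:
    - [0.0066,0,-0.0123,0,0,0,230]
    - [0.0174,0,-0.0286,0,0,0,230]
    - [0.0302,0,-0.0436,0,0,0,230]
    - [0.0446,0,-0.0568,0,0,0,230]
    - [0.0606,0,-0.0682,0,0,0,230]
    - [0.0778,0,-0.0776,0,0,0,230]
    - [0.0961,0,-0.0847,0,0,0,230]
    - [0.1151,0,-0.0896,0,0,0,230]
    - [0.1345,0,-0.0922,0,0,0,230]
    - [0.1345,0,-0.0922,0,0,0,230]

```text
clock: 6.88
position: [0.5615, -0.0021, 0.1549]
tool_rot: [-3.141, -0.001, -0.275]
force: [2.6, 4.5, -4.9]
grip_width: 0.0212
```

```bash
python3 -c "
from h import *
go([.5712+.0962*.1,0,.2],-.275);look('w6')"
```

```text
shift [ 0.018  -0.0074 -0.0451] turn [-0.0011 -0.0006 -0.0003] t 6.875 pos [ 0.5615 -0.0021  0.1549] rot [-3.1405 -0.0006 -0.2753] F [ 2.6257  4.4647 -4.9318] w 0.02119725508597709
6.875 [ 0.5615 -0.0021  0.1549] [-3.1405 -0.0006 -0.2753] [ 2.6257  4.4647 -4.9318]
```

View pics/w6.png

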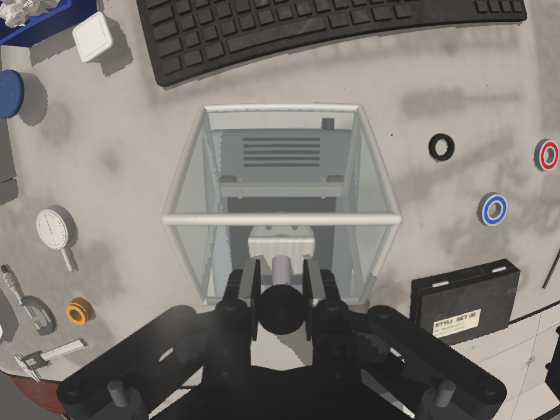

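Call:
carry_out:
  series:
    - [0.0196,0,-0.0002,0,0,0,230]
    - [0.0391,0,0.002,0,0,0,230]
    - [0.0582,0,0.0066,0,0,0,230]
    - [0.0765,0,0.0135,0,0,0,230]
    - [0.0915,0,0.0211,0,0,0,230]
    - [0.101,0,0.0271,0,0,0,230]
    - [0.101,0,0.0271,0,0,0,230]

```text
clock: 7.8
position: [0.6584, -0.0303, 0.1278]
tool_rot: [-3.141, -0.001, -0.276]
force: [0.3, -0.1, 1.7]
grip_width: 0.0081
```

```bash
python3 -c "
from h import *
go([.5712+.0962*.1,0,.2],-.275);look('w7')"
```

```text
shift [-0.0828 -0.0081 -0.0723] turn [-0.0001 -0.0009 -0.0008] t 7.8 pos [ 0.6584 -0.0303  0.1278] rot [-3.1415 -0.0009 -0.2758] F [ 0.2614 -0.108   1.7193] w 0.008069272291017367
7.8 [ 0.6584 -0.0303  0.1278] [-3.1415 -0.0009 -0.2758] [ 0.2614 -0.108   1.7193]
```

View pics/w7.png

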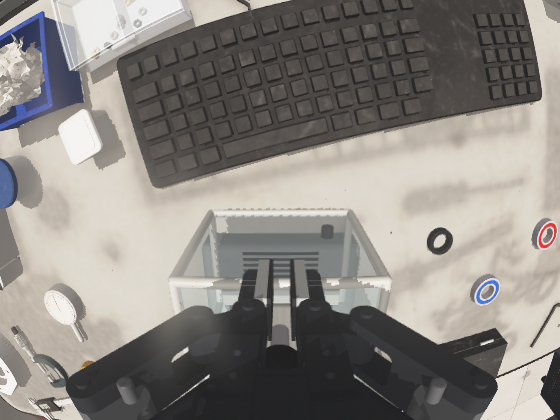

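```bash
python3 - <<'E'
from h import *
img,d,pose=load('w7')
K=imaging.camera_info('wrist')['mtx']
def pt(u,v):
    o,r=ray('wrist',u,v,pose);rr=np.hypot(u-K[0,2],v-K[1,2])/K[0,0];return o+r*d[int(v),int(u)]/np.cos(rr)
H=np.array([.5712,-.0058,.047]);t=np.array([.962,-.2715,0])
for uv in [(281,345),(281,355),(281,365),(281,325),(281,310)]:
    P=pt(*uv); print(uv,P,'hinge-rel',(P-H)@t,P[2]-.047,'r',np.hypot((P-H)@t,P[2]-.047))
cv2.imwrite('pics/z7.png',cv2.resize(img[220:400,190:375],None,fx=3.3,fy=3.3,interpolation=cv2.INTER_CUBIC))
E
```

```text
(281, 345) [ 0.6353 -0.024   0.1926] hinge-rel 0.06658925949805371 0.14562483378778052 r 0.1601272047349164
(281, 355) [ 0.6366 -0.0244  0.2011] hinge-rel 0.06800091042912498 0.15407810536020683 r 0.16841670454732474
(281, 365) [ 0.6343 -0.0237  0.2052] hinge-rel 0.06560197194555177 0.1581954561773119 r 0.17125834601061862
(281, 325) [ 0.629  -0.0222  0.1689] hinge-rel 0.060007942483648026 0.12186037511239 r 0.1358341053773065
(281, 310) [ 0.639  -0.025   0.1691] hinge-rel 0.07039239040855003 0.12205968862054502 r 0.14090300285506385
```

View pics/z7.png

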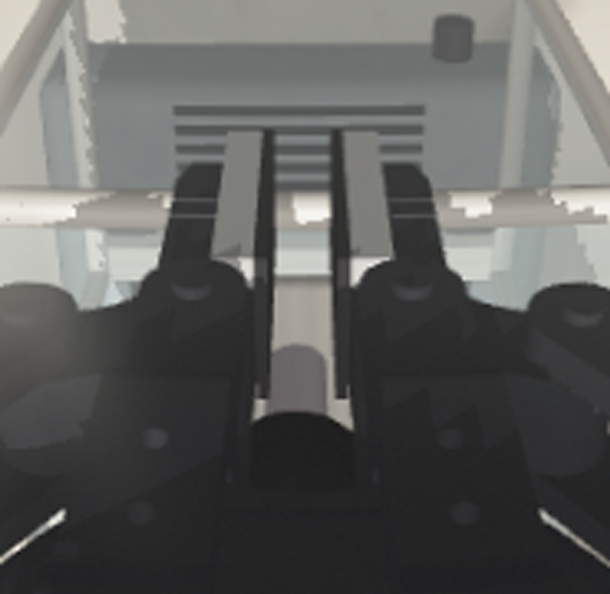

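Call:
carry_out:
  series:
    - [0,0,-0.04,0,0,0,230]
    - [0,0,-0.07,0,0,0,100]
    - [-0.035,0,-0.07,0,0,0,100]
    - [-0.035,0,-0.07,0,0,0,100]

```text
clock: 8.35
position: [0.6221, -0.0198, 0.1986]
tool_rot: [3.141, 0.0, -0.274]
force: [0.5, -1.3, 0.9]
grip_width: 0.0521
```

```bash
python3 -c "
from h import *
look('w8')
import numpy as np
img,d,pose=load('w8')
K=imaging.camera_info('wrist')['mtx']
def pt(u,v):
    o,r=ray('wrist',u,v,pose);rr=np.hypot(u-K[0,2],v-K[1,2])/K[0,0];return o+r*d[int(v),int(u)]/np.cos(rr)
H=np.array([.5712,-.0058,.047]);t=np.array([.962,-.2715,0])
for v in range(230,330,6):
    P=pt(281,v);print(v,P,(P-H)@t,P[2]-.047)
"
```

```text
8.35 [ 0.6221 -0.0198  0.1986] [ 3.1412  0.0004 -0.2744] [ 0.4616 -1.2545  0.8711]
230 [ 0.6333 -0.0231  0.2058] 0.06445051441021724 0.15876238271012527
236 [ 0.631  -0.0224  0.2089] 0.062016700132149286 0.16190057206743103
242 [ 0.6276 -0.0214  0.2093] 0.05845946684206517 0.16234483765825708
248 [ 0.6244 -0.0205  0.2104] 0.05515451470293953 0.16341857395867276
254 [ 0.6201 -0.0194  0.2093] 0.05076676686999121 0.16232335258083452
260 [ 0.5941 -0.012   0.1645] 0.023754097341569323 0.11746089977035436
266 [ 0.5899 -0.0108  0.1657] 0.01933160387639105 0.11867947834708963
272 [ 0.584  -0.0092  0.1639] 0.013207761267312781 0.11694639295414071
278 [ 0.5791 -0.0078  0.1643] 0.008100394220082092 0.11727622463391156
284 [ 0.5738 -0.0063  0.1641] 0.002607197326106124 0.1171376175122102
290 [ 0.5684 -0.0048  0.164 ] -0.0029927641410892845 0.11703638774957921
296 [0.5216 0.0084 0.0994] -0.051559268766443705 0.0523554323532051
302 [0.5196 0.0089 0.1073] -0.053607272577280284 0.060328121682067956
308 [0.5168 0.0097 0.1137] -0.056590123432590435 0.06665677792966311
314 [0.4572 0.0265 0.0409] -0.11841860086055182 -0.006104420439027439
320 [0.4485 0.0289 0.042 ] -0.1274519343643054 -0.005015743194230107
326 [0.4375 0.032  0.0404] -0.13888530289607579 -0.006632949345959607
```

View pics/w8.png

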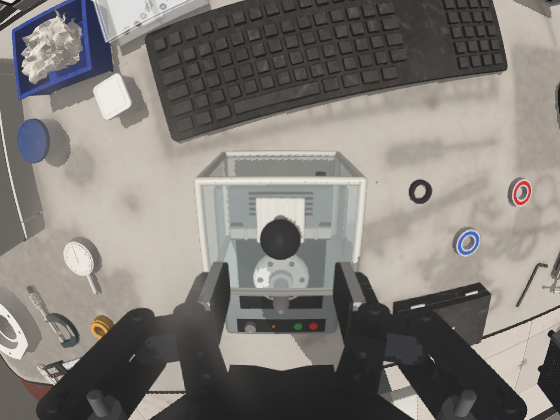

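Call:
carry_out:
  series:
    - [0.002,0,0.03,0,0,0,100]
    - [0.002,0,0.061,0,0,0,100]
    - [0.002,0,0.061,0,0,0,230]
    - [0.002,0,0.061,0,0,0,230]
    - [0.002,0,0.061,0,0,0,230]
    - [0.002,0,0.061,0,0,0,230]
  force: 60

```text
clock: 9.15
position: [0.6257, -0.0201, 0.1375]
tool_rot: [-3.141, 0.0, -0.275]
force: [-0.7, 5.3, -10.3]
grip_width: 0.0221
```

Call:
carry_out:
  series:
    - [0.007,0,0.0025,0,0,0,230]
    - [0.0132,0,0.0054,0,0,0,230]
    - [0.0195,0,0.0086,0,0,0,230]
    - [0.0256,0,0.012,0,0,0,230]
    - [0.0303,0,0.015,0,0,0,230]
    - [0.0351,0,0.018,0,0,0,230]
    - [0.037,0,0.0192,0,0,0,230]
    - [0.037,0,0.0192,0,0,0,230]

```text
clock: 10.15
position: [0.663, -0.0305, 0.1193]
tool_rot: [-3.14, -0.003, -0.274]
force: [4.6, 4.4, 2.0]
grip_width: 0.0221
```

Call:
carry_out:
  series:
    - [0,0,0,0,0,0,100]
    - [0,0,0,0,0,0,100]
    - [0,0,-0.04,0,0,0,80]
    - [0,0,-0.1,0,0,0,40]
    - [0,0,-0.15,0,0,0,0]
    - [-0.05,0,-0.17,0,0,0,0]
    - [-0.1,0,-0.17,0,0,0,0]
    - [-0.15,0,-0.17,0,0,0,0]
    - [-0.15,0,-0.17,0,0,0,0]

```text
clock: 11.28
position: [0.5147, 0.0102, 0.2888]
tool_rot: [3.141, -0.001, -0.274]
force: [0.1, -0.4, 0.2]
grip_width: 0.0855
```

```bash
python3 -c "
from h import *
look('w9')
grab('side','s9')"
```

```text
11.275 [0.5147 0.0102 0.2888] [ 3.1409 -0.001  -0.2742] [ 0.1391 -0.4382  0.2449]
```

View pics/w9.png

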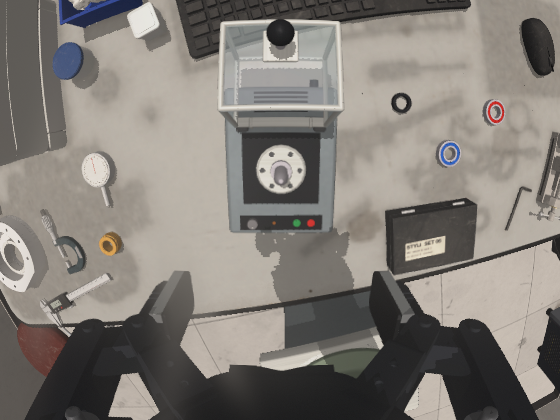

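View pics/s9.png

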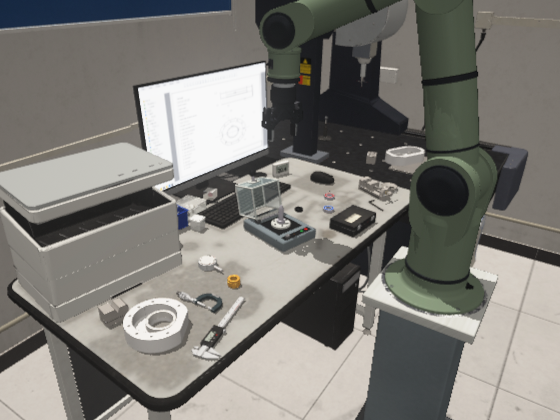

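Guard is open past vertical and held; nose centred at about (281,168) with arbor tip at (281,178). Measuring the arbor axis here.

```bash
python3 - <<'E'
from h import *
img,d,pose=load('w9')
cv2.imwrite('pics/z9.png',cv2.resize(img[130:210,240:320],None,fx=7,fy=7,interpolation=cv2.INTER_CUBIC))
g=cv2.cvtColor(img,cv2.COLOR_BGR2GRAY)
m=np.zeros_like(g);m[138:200,248:314]=(g[138:200,248:314]>85)*255
n,l,s,c=cv2.connectedComponentsWithStats(m);i=1+np.argmax(s[1:,4])
cs,_=cv2.findContours((l==i).astype(np.uint8),cv2.RETR_EXTERNAL,cv2.CHAIN_APPROX_NONE)
h=cv2.convexHull(max(cs,key=cv2.contourArea))[:,0]
W=np.array([onplane('wrist',float(u),float(v),.05,pose) for u,v in h])[:,:2]
A=np.c_[2*W,np.ones(len(W))];x=np.linalg.lstsq(A,(W**2).sum(1),rcond=None)[0]
print('nose',x[:2],'r',np.sqrt(x[2]+x[0]**2+x[1]**2),len(h),s[i])
# arbor depth pts
K=imaging.camera_info('wrist')['mtx']
for v in range(166,186,2):
    row=[]
    for u in range(274,290):
        o,r=ray('wrist',u,v,pose);rr=np.hypot(u-K[0,2],v-K[1,2])/K[0,0];P=o+r*d[v,u]/np.cos(rr)
        if P[2]>.1: row.append((u,P.round(4).tolist()))
    if row: print(v,row[0],row[-1])
E
```

```text
nose [0.5139 0.0113] r 0.033140592879751754 26 [ 256  144   50   50 1957]
172 (278, [0.5209, 0.0122, 0.1]) (283, [0.5194, 0.0066, 0.1004])
174 (276, [0.5195, 0.015, 0.1012]) (286, [0.5163, 0.0039, 0.1008])
176 (275, [0.5179, 0.0166, 0.1033]) (287, [0.5142, 0.0033, 0.1035])
178 (274, [0.5155, 0.0186, 0.1012]) (287, [0.5121, 0.0039, 0.1044])
180 (274, [0.5134, 0.0192, 0.1019]) (287, [0.5098, 0.0045, 0.1043])
182 (275, [0.5114, 0.0184, 0.1049]) (287, [0.5071, 0.0052, 0.1022])
184 (277, [0.5086, 0.0169, 0.1051]) (285, [0.5056, 0.0081, 0.1031])
```

View pics/z9.png

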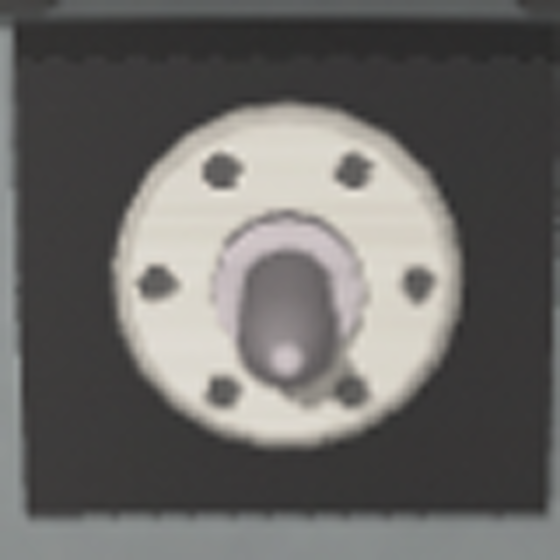

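```bash
python3 - <<'E'
from h import *
img,d,pose=load('w9')
print(onplane('wrist',240+286.5/7-.5+.07,130+357/7-.5,.1135,pose))
for k,lo,hi,roi,z in [('red2',(0,80,60),(8,255,255),(475,90,515,135),.012),('blue',(105,70,50),(130,255,255),(430,135,470,175),.012),('spacer',(0,0,0),(180,255,70),(385,88,418,118),.008),('brass',(10,90,60),(28,255,255),(95,225,128,262),.016)]:
    b,m=blobs(img,lo,hi,roi,8)
    pts=np.argwhere(m>0)[:,::-1].astype(np.float32)
    (cx,cy),r=cv2.minEnclosingCircle(pts)
    print(k,len(pts),(cx,cy),r,onplane('wrist',cx,cy,z,pose))
go([.5148,-.3499,.15],-.275)
E
```

```text
[0.5133 0.0113 0.1135]
red2 131 (495.5, 111.5952377319336) 10.7009916305542 [ 0.5155 -0.3496  0.012 ]
blue 156 (449.5, 153.5) 11.068072319030762 [ 0.4659 -0.2475  0.012 ]
spacer 191 (400.8680419921875, 102.54166412353516) 9.963497161865234 [ 0.5579 -0.1832  0.008 ]
brass 389 (110.0, 243.5) 11.672718048095703 [0.469  0.3244 0.016 ]
shift [0.0952 0.3464 0.1386] turn [ 0.0001 -0.0013 -0.0006] t 11.375 pos [0.5173 0.0094 0.2884] rot [ 3.1415 -0.0013 -0.2756] F [ 0.1483 -0.6423  1.4347] w 0.08549473597314283
```

```bash
python3 -c "
from h import *
print(telemetry.observe()['qpos'])"
```

```text
[ 0.1303  0.2678 -0.3287  1.7428  0.0947  1.1453 -2.0729]
```

Call:
carry_out:
  series:
    - [0,0.06,0,0,0,-0.18,100]
    - [0.02,0.12,0,0,0,-0.36,100]
    - [0.04,0.18,0,0,0,-0.54,100]
    - [0.06,0.24,0,0,0,-0.72,100]
    - [0.08,0.3,0.0,0,0,-0.9,100]
    - [0.09,0.34,0.0,0,0,-1.08,100]
    - [0.095,0.346,0.05,0,0,-1.26,100]
    - [0.095,0.346,0.1,0,0,-1.44,100]
    - [0.095,0.346,0.12,0,0,-1.57,100]
    - [0.095,0.346,0.12,0,0,-1.57,100]

```text
clock: 12.62
position: [0.5138, -0.3494, 0.1659]
tool_rot: [-3.139, -0.001, 1.293]
force: [1.1, -0.1, 0.7]
grip_width: 0.0519
```

Call:
carry_out:
  series:
    - [0,0,0.01,0,0,-0.18,100]
    - [0,0,0.02,0,0,-0.36,100]
    - [0,0,0.02,0,0,-0.54,100]
    - [0,0,0.02,0,0,-0.72,100]
    - [0,0,0.02,0,0,-0.9,100]
    - [0,0,0.02,0,0,-1.08,100]
    - [0,0,0.02,0,0,-1.26,100]
    - [0,0,0.02,0,0,-1.44,100]
    - [0,0,0.02,0,0,-1.57,100]
    - [0,0,0.02,0,0,-1.57,100]

```text
clock: 13.88
position: [0.5148, -0.3498, 0.1486]
tool_rot: [-3.141, 0.001, 2.859]
force: [-0.8, -0.1, -0.5]
grip_width: 0.052
```

```bash
python3 -c "
from h import *
print(telemetry.observe()['qpos'])
look('w10')
go([.515,-.3497,-.03],2.867)"
```

```text
[ 1.0126  0.6765 -0.7924  1.623   0.5335  1.0698  1.3559]
13.875 [ 0.5148 -0.3498  0.1486] [-3.1413  0.0008  2.8591] [-0.8168 -0.1421 -0.4784]
shift [-0.0001  0.      0.1784] turn [-0.0003  0.0007 -0.0092] t 13.925 pos [ 0.5148 -0.3496  0.1484] rot [-3.1413  0.0007  2.8578] F [-0.1717 -0.5289  0.2166] w 0.05213350124188747
```

View pics/w10.png

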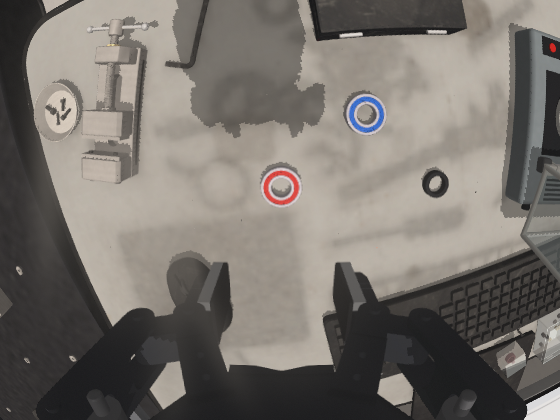

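```bash
python3 - <<'E'
from h import *
img,d,pose=load('w10')
for k,lo,hi,roi,z in [('red2',(0,80,60),(8,255,255),(255,160,310,215),.012),('blue',(105,70,50),(130,255,255),(340,90,392,140),.012),('spacer',(0,0,0),(180,255,70),(418,165,452,200),.008)]:
    b,m=blobs(img,lo,hi,roi,8)
    pts=np.argwhere(m>0)[:,::-1].astype(np.float32)
    (cx,cy),r=cv2.minEnclosingCircle(pts)
    print(k,len(pts),(cx,cy),r,onplane('wrist',cx,cy,z,pose))
E
```

```text
red2 452 (280.65789794921875, 187.3947296142578) 17.712989807128906 [ 0.5146 -0.3501  0.012 ]
blue 467 (365.9342956542969, 114.1496353149414) 17.882247924804688 [ 0.4654 -0.2484  0.012 ]
spacer 373 (435.122314453125, 183.10086059570312) 13.271748542785645 [ 0.5561 -0.1853  0.008 ]
```

Call:
carry_out:
  series:
    - [0,0,0.05,0,0,-0.009,100]
    - [0,0,0.1,0,0,-0.009,100]
    - [0,0,0.14,0,0,-0.009,100]
    - [0,0,0.165,0,0,-0.009,100]
    - [0,0,0.178,0,0,-0.009,100]
    - [0,0,0.178,0,0,-0.009,100]

```text
clock: 14.68
position: [0.5146, -0.349, -0.03]
tool_rot: [-3.141, 0.0, 2.873]
force: [-0.2, -0.0, 0.4]
grip_width: 0.0517
```

```bash
python3 -c "
from h import *
img,d,pose=look('w11')
go([.515,-.35,-.038],2.867)
cv2.imwrite('pics/z11.png',cv2.resize(img[180:380,180:380],None,fx=3,fy=3))"
```

```text
14.675 [ 0.5146 -0.349  -0.03  ] [-3.1415  0.      2.8727] [-0.249  -0.0401  0.3759]
shift [-0.0002 -0.0008  0.0087] turn [-0.0003  0.0009  0.0058] t 14.725 pos [ 0.515  -0.3492 -0.0293] rot [-3.1413  0.0009  2.8728] F [-0.483  -0.8066  0.9397] w 0.051923163193964054
```

View pics/z11.png

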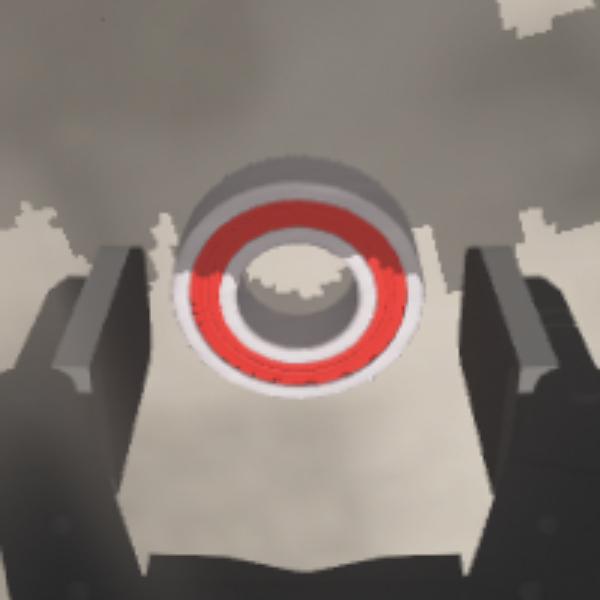

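Call:
carry_out:
  series:
    - [0,0,0.003,0,0,0.005,100]
    - [0,0,0.006,0,0,0.005,100]
    - [0,0,0.006,0,0,0.005,100]

```text
clock: 15.1
position: [0.5143, -0.349, -0.0362]
tool_rot: [-3.141, -0.0, 2.869]
force: [0.8, -0.2, 1.1]
grip_width: 0.0518
```

Call:
carry_out:
  series:
    - [0,0,0,0,0,0,180]
    - [0,0,0,0,0,0,220]
    - [0,0,0,0,0,0,220]
    - [0,0,0,0,0,0,220]
  force: 40

```text
clock: 15.6
position: [0.5144, -0.349, -0.0357]
tool_rot: [-3.141, 0.0, 2.869]
force: [-3.3, 1.2, 7.9]
grip_width: 0.0405
```

```bash
python3 -c "
from h import *
img,d,pose=look('w12')
go([.515,-.35,-.038],2.867)
cv2.imwrite('pics/z12.png',cv2.resize(img[180:380,180:380],None,fx=3,fy=3))"
```

```text
15.6 [ 0.5144 -0.349  -0.0357] [-3.1413  0.0002  2.8686] [-3.3361  1.193   7.943 ]
shift [-0.0008 -0.0008  0.0023] turn [-0.0002  0.0002  0.0016] t 15.65 pos [ 0.5145 -0.349  -0.0357] rot [-3.1413  0.0002  2.8686] F [-3.4184  0.3421  8.3133] w 0.040361215346539386
```

View pics/z12.png

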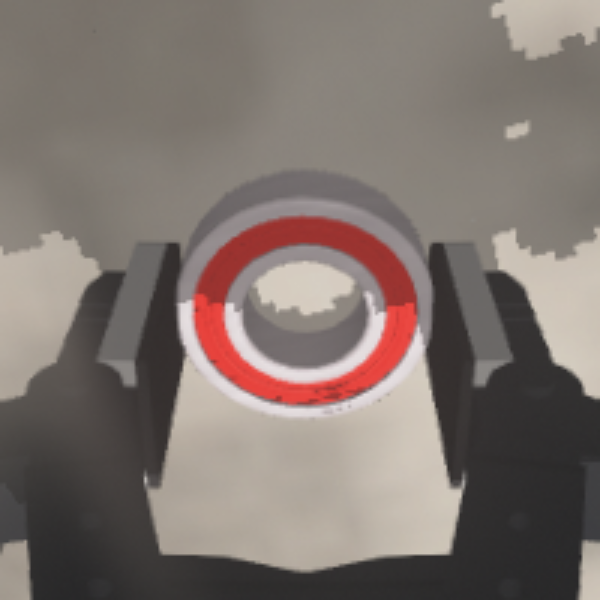

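Call:
carry_out:
  series:
    - [0,0,-0.02,0,0,0,220]
    - [0,0,-0.06,0,0,0,220]
    - [0,0,-0.12,0,0,0,220]
    - [0,0,-0.18,0,0,0,220]
    - [0,0,-0.22,0,0,0,220]
    - [0,0,-0.22,0,0,0,220]

```text
clock: 16.4
position: [0.5157, -0.3493, 0.1881]
tool_rot: [-3.14, 0.005, 2.869]
force: [0.1, 0.9, -0.7]
grip_width: 0.0405
```

```bash
python3 - <<'E'
from h import *
img,d,pose=look('w13')
M=R.from_euler('xyz',pose[1])
b,m=blobs(img,(0,80,40),(10,255,255),(230,220,330,330),8)
pts=np.argwhere(m>0)[:,::-1].astype(np.float32)
h=cv2.convexHull(pts)[:,0]
zt=pose[0][2]+.0357+.012
W=np.array([onplane('wrist',float(u),float(v),zt,pose) for u,v in h])[:,:2]
A=np.c_[2*W,np.ones(len(W))];x=np.linalg.lstsq(A,(W**2).sum(1),rcond=None)[0]
r=np.sqrt(x[2]+x[0]**2+x[1]**2)
print('held centre',x[:2],r,'tool',M.inv().apply(np.append(x[:2],zt)-pose[0]))
cv2.imwrite('pics/z13.png',cv2.resize(img[180:380,180:380],None,fx=3,fy=3))
go([.5136,.0113,.185],2.867)
E
```

```text
16.4 [ 0.5157 -0.3493  0.1881] [-3.1398  0.0052  2.8688] [ 0.0588  0.9053 -0.7436]
held centre [ 0.5159 -0.3493] 0.017900000583622025 tool [-0.0004  0.     -0.0477]
shift [0.0982 0.3468 0.0002] turn [-0.0012  0.0024  0.0018] t 16.45 pos [ 0.5147 -0.3492  0.1858] rot [-3.1404  0.0024  2.8688] F [ 0.8368  0.4206 -2.0384] w 0.04077149804906775
```

View pics/z13.png

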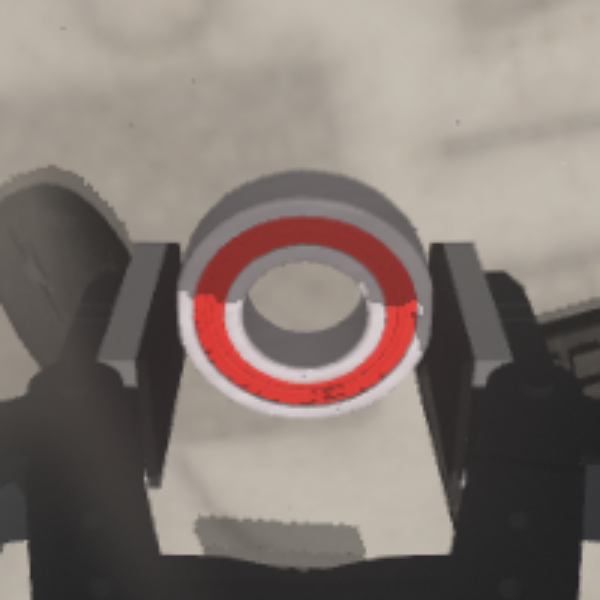

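Call:
carry_out:
  series:
    - [0.014,0.05,0,0,0,0,220]
    - [0.028,0.1,0,0,0,0,220]
    - [0.042,0.15,0,0,0,0,220]
    - [0.057,0.2,0,0,0,0,220]
    - [0.071,0.25,0,0,0,0,220]
    - [0.085,0.3,0,0,0,0,220]
    - [0.094,0.333,0,0,0,0,220]
    - [0.0982,0.3468,0,0,0,0,220]
    - [0.0982,0.3468,0,0,0,0,220]
    - [0.0982,0.3468,0,0,0,0,220]

```text
clock: 17.7
position: [0.5131, 0.01, 0.1835]
tool_rot: [-3.141, -0.001, 2.867]
force: [0.7, -0.3, -0.8]
grip_width: 0.0406
```

```bash
python3 - <<'E'
from h import *
img,d,pose=look('w14')
go([.5136,.0113,.12],2.867)
E
```

```text
17.7 [0.5131 0.01   0.1835] [-3.141  -0.0006  2.8672] [ 0.6682 -0.3404 -0.7554]
shift [-0.0001  0.0014  0.0635] turn [-0.0005 -0.0005 -0.0001] t 17.75 pos [0.5132 0.01   0.1835] rot [-3.1411 -0.0005  2.8669] F [-0.0474 -1.1485 -0.7308] w 0.0407241736875254
```

View pics/w14.png

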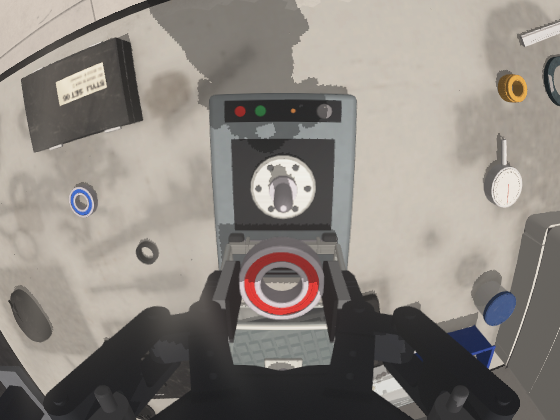

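```bash
cat >> h.py <<'E'
def circ(W):
    A=np.c_[2*W,np.ones(len(W))];x=np.linalg.lstsq(A,(W**2).sum(1),rcond=None)[0]
    return x[:2],np.sqrt(x[2]+x[0]**2+x[1]**2)
E
python3 - <<'E'
from h import *
img,d,pose=load('w14')
g=cv2.cvtColor(img,cv2.COLOR_BGR2GRAY)
cv2.imwrite('pics/z14.png',cv2.resize(img[140:230,235:325],None,fx=6,fy=6,interpolation=cv2.INTER_CUBIC))
m=np.zeros_like(g);m[150:222,246:318]=(g[150:222,246:318]>85)*255
n,l,s,c=cv2.connectedComponentsWithStats(m);i=1+np.argmax(s[1:,4])
pts=np.argwhere(l==i)[:,::-1].astype(np.float32)
h=cv2.convexHull(pts)[:,0]
W=np.array([onplane('wrist',float(u),float(v),.05,pose) for u,v in h])[:,:2]
print('nose',circ(W),s[i])
E
```

```text
nose (array([0.5126, 0.0118]), np.float64(0.03311985240317321)) [ 250  155   66   64 3337]
```

View pics/z14.png

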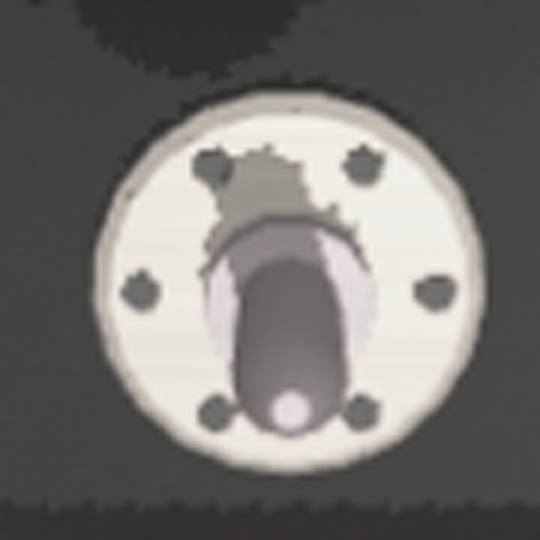

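```bash
python3 - <<'E'
from h import *
img,d,pose=load('w14')
p=onplane('wrist',235+290.5/6-.5,140+411/6-.5,.114,pose);print(p)
M=R.from_euler('xyz',pose[1]);print(M.inv().apply(p-pose[0]))
E
```

```text
[0.5133 0.0115 0.114 ]
[0.0002 0.0016 0.0695]
```

Call:
carry_out:
  series:
    - [0,0.0016,0.03,0,0,0,220]
    - [0,0.0016,0.07,0,0,0,220]
    - [0,0.0016,0.095,0,0,0,220]
    - [0,0.0016,0.105,0,0,0,220]
    - [0,0.0016,0.112,0,0,0,220]
    - [0,0.0016,0.119,0,0,0,220]
    - [0,0.0016,0.122,0,0,0,220]
    - [0,0.0016,0.122,0,0,0,220]

```text
clock: 18.75
position: [0.5137, 0.0129, 0.0619]
tool_rot: [-3.141, 0.0, 2.869]
force: [-1.8, -1.1, -1.5]
grip_width: 0.0399
```

```bash
python3 - <<'E'
from h import *
img,d,pose=look('w15')
go([.5132,.0115,.0245],2.867)
cv2.imwrite('pics/z15.png',cv2.resize(img[180:380,180:380],None,fx=3,fy=3))
E
```

```text
18.75 [0.5137 0.0129 0.0619] [-3.1414  0.      2.8687] [-1.8282 -1.074  -1.4803]
shift [ 0.0001 -0.0015  0.0375] turn [-0.0002  0.0001  0.0017] t 18.8 pos [0.5137 0.0129 0.062 ] rot [-3.1413  0.0001  2.8687] F [-1.6898 -1.8779 -0.4228] w 0.040727523652102846
```

View pics/z15.png

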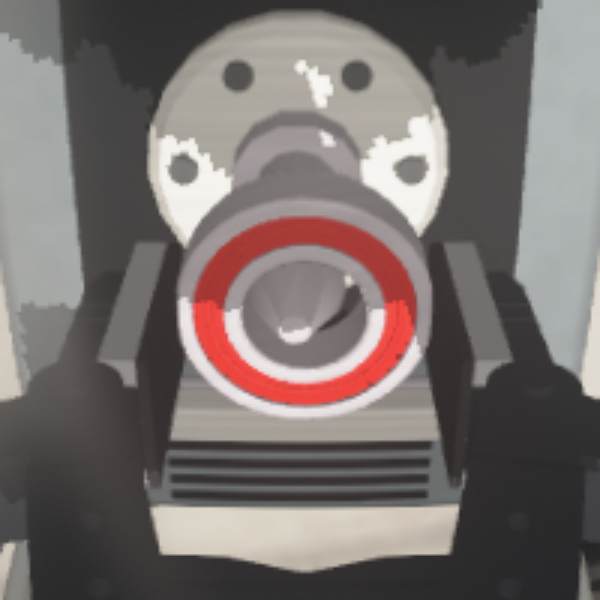

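Call:
carry_out:
  series:
    - [0,-0.0015,0,0,0,0,220]
    - [0,-0.0015,0.006,0,0,0,220]
    - [0,-0.0015,0.012,0,0,0,220]
    - [0,-0.0015,0.018,0,0,0,220]
    - [0,-0.0015,0.024,0,0,0,220]
    - [0,-0.0015,0.024,0,0,0,220]

```text
clock: 19.55
position: [0.513, 0.0117, 0.0373]
tool_rot: [-3.142, -0.001, 2.869]
force: [-0.3, 0.5, 0.6]
grip_width: 0.0406
```

```bash
python3 - <<'E'
from h import *
img,d,pose=look('w16')
go([.5132,.0115,.0245],2.867)
cv2.imwrite('pics/z16.png',cv2.resize(img[180:380,180:380],None,fx=3,fy=3))
E
```

```text
19.55 [0.513  0.0117 0.0373] [-3.1415 -0.0008  2.8689] [-0.2983  0.5286  0.6443]
shift [-0.0001 -0.0002  0.0131] turn [ 0.     -0.0004  0.002 ] t 19.6 pos [0.5132 0.0117 0.0376] rot [ 3.1416 -0.0004  2.869 ] F [-1.1481  0.3643 -1.2187] w 0.040544162366174634
```

View pics/z16.png

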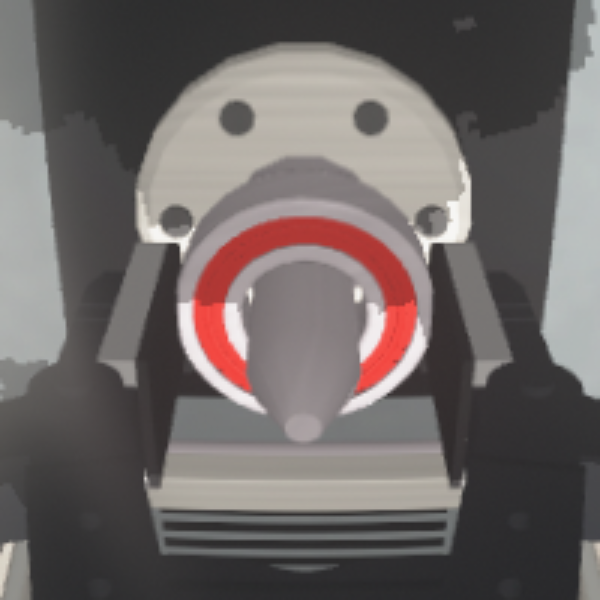

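Arbor is centred in the bore, no side force. Lowering to the seat.

Call:
carry_out:
  series:
    - [0,0,0.006,0,0,0,220]
    - [0,0,0.01,0,0,0,220]
    - [0,0,0.0125,0,0,0,220]
    - [0,0,0.0125,0,0,0,220]

```text
clock: 20.1
position: [0.5132, 0.0116, 0.0251]
tool_rot: [-3.142, -0.0, 2.869]
force: [0.4, 0.8, -0.8]
grip_width: 0.0405
```

Call:
carry_out:
  series:
    - [0,0,0.001,0,0,0,220]
    - [0,0,0.001,0,0,0,220]

```text
clock: 20.35
position: [0.5134, 0.0116, 0.0244]
tool_rot: [3.141, 0.0, 2.869]
force: [1.0, 1.3, 0.1]
grip_width: 0.0404
```

Call:
carry_out:
  series:
    - [0,0,0.001,0,0,0,220]
    - [0,0,0.001,0,0,0,220]

```text
clock: 20.6
position: [0.5135, 0.0116, 0.0242]
tool_rot: [-3.141, 0.001, 2.869]
force: [-5.3, -1.5, 20.1]
grip_width: 0.0403
```

Call:
carry_out:
  series:
    - [0,0,-0.001,0,0,0,150]
    - [0,0,-0.001,0,0,0,100]
    - [0,0,-0.001,0,0,0,100]
    - [0,0,-0.03,0,0,0,100]
    - [0,0,-0.09,0,0,0,100]
    - [0,0,-0.14,0,0,0,100]
    - [0,0,-0.16,0,0,0,100]

```text
clock: 21.48
position: [0.5141, 0.0117, 0.1859]
tool_rot: [3.141, 0.003, 2.869]
force: [-0.5, -0.6, -0.7]
grip_width: 0.0518
```

```bash
python3 - <<'E'
from h import *
img,d,pose=look('w17')
go([.5565,-.185,.08],2.867)
cv2.imwrite('pics/z17.png',cv2.resize(img[130:330,180:380],None,fx=3,fy=3))
E
```

```text
21.475 [0.5141 0.0117 0.1859] [3.1409 0.0029 2.8685] [-0.4848 -0.6437 -0.6862]
shift [-0.0929 -0.1783  0.1073] turn [0.0008 0.0041 0.0015] t 21.525 pos [0.5147 0.0118 0.1871] rot [3.1408 0.0041 2.8685] F [ 0.5898 -0.0806  2.8146] w 0.052065391498842616
```

View pics/z17.png

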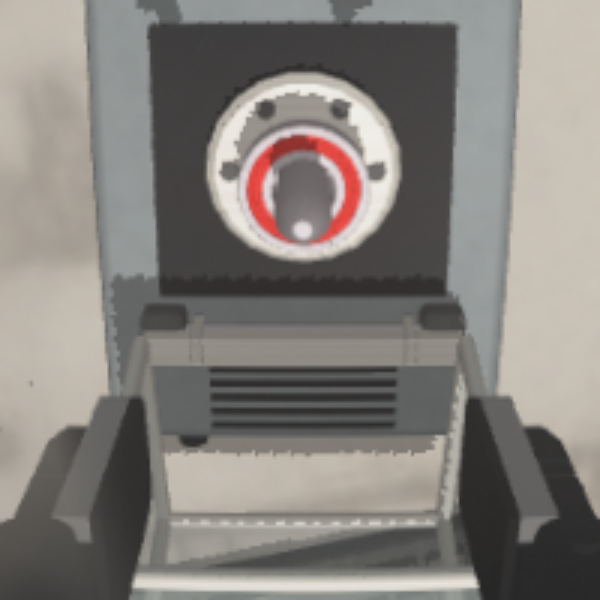

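Call:
carry_out:
  series:
    - [0,-0.06,0,0,0,0,130]
    - [0,-0.12,0,0,0,0,130]
    - [-0.04,-0.17,0.02,0,0,0,130]
    - [-0.093,-0.178,0.06,0,0,0,130]
    - [-0.093,-0.178,0.107,0,0,0,130]
    - [-0.093,-0.178,0.107,0,0,0,130]
    - [-0.093,-0.178,0.107,0,0,0,130]

```text
clock: 22.4
position: [0.5552, -0.1843, 0.0779]
tool_rot: [3.141, 0.001, 2.87]
force: [1.1, 0.1, 0.3]
grip_width: 0.042
```

```bash
python3 - <<'E'
from h import *
img,d,pose=look('w18')
b,m=blobs(img,(0,0,0),(180,255,75),(245,180,320,250),8)
n,l,s,c=cv2.connectedComponentsWithStats(m);i=1+np.argmax(s[1:,4]);print(s[i],c[i])
pts=np.argwhere(l==i)[:,::-1].astype(np.float32);h=cv2.convexHull(pts)[:,0]
for z in (.005,.01): print(circ(np.array([onplane('wrist',float(u),float(v),z,pose) for u,v in h])[:,:2]))
cv2.imwrite('pics/z18.png',cv2.resize(img[130:330,180:380],None,fx=3,fy=3))
go([.5565,-.185,-.034],2.867)
E
```

```text
22.4 [ 0.5552 -0.1843  0.0779] [3.1413 0.0009 2.8695] [1.0603 0.1398 0.2951]
[264 192  35  27 166] [278.988  198.3434]
(array([ 0.557 , -0.1847]), np.float64(0.014636267940515832))
(array([ 0.5554, -0.1842]), np.float64(0.014348530853842368))
shift [-0.0008 -0.0001  0.1124] turn [-0.0001  0.0021  0.0024] t 22.45 pos [ 0.5555 -0.1846  0.0784] rot [-3.1414  0.0021  2.8694] F [0.2736 0.4322 0.5069] w 0.04170488364795487
```

View pics/z18.png

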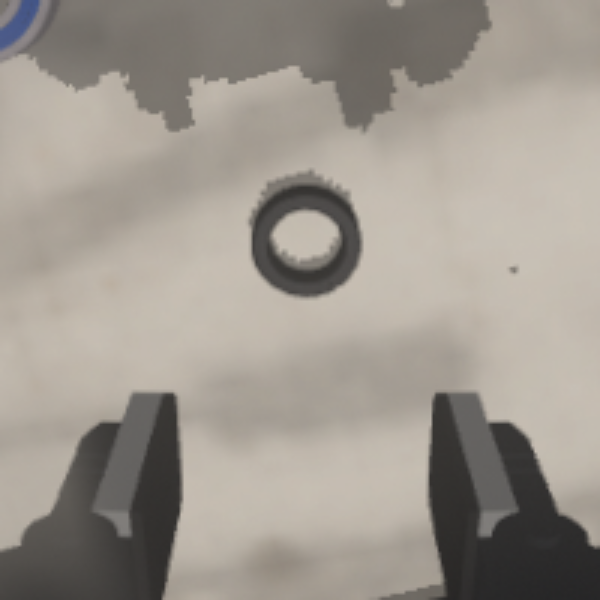

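```bash
python3 - <<'E'
from h import *
img,d,pose=load('w18')
for u,v in [(306,243),(306,183),(306,297),(251,240),(361,240)]: print(onplane('wrist',180+u/3-.33,130+v/3-.33,.01,pose),onplane('wrist',180+u/3-.33,130+v/3-.33,.005,pose))
go([.556,-.185,-.034],2.867)
E
```

```text
[ 0.557  -0.1842  0.01  ] [ 0.5586 -0.1847  0.005 ]
[ 0.5408 -0.1798  0.01  ] [ 0.5421 -0.1801  0.005 ]
[ 0.5721 -0.1884  0.01  ] [ 0.574  -0.1889  0.005 ]
[ 0.5522 -0.1983  0.01  ] [ 0.5537 -0.199   0.005 ]
[ 0.5601 -0.1697  0.01  ] [ 0.5618 -0.1699  0.005 ]
shift [-0.0003 -0.0002  0.1124] turn [-0.0001  0.0021  0.0024] t 22.45 pos [ 0.5555 -0.1846  0.0784] rot [-3.1414  0.0021  2.8694] F [0.2736 0.4322 0.5069] w 0.04170488364795487
```

Call:
carry_out:
  series:
    - [-0.001,0,0.05,0,0,0.002,130]
    - [-0.001,0,0.085,0,0,0.002,130]
    - [-0.001,0,0.105,0,0,0.002,130]
    - [-0.001,0,0.112,0,0,0.002,130]
    - [-0.001,0,0.112,0,0,0.002,230]
    - [-0.001,0,0.112,0,0,0.002,230]
    - [-0.001,0,0.112,0,0,0.002,230]
  force: 30

```text
clock: 23.32
position: [0.5563, -0.1854, -0.0349]
tool_rot: [-3.141, 0.001, 2.867]
force: [-1.0, -0.0, 5.2]
grip_width: 0.0284
```

```bash
python3 - <<'E'
from h import *
img,d,pose=look('w19')
cv2.imwrite('pics/z19.png',cv2.resize(img[180:380,180:380],None,fx=3,fy=3))
E
```

```text
23.325 [ 0.5563 -0.1854 -0.0349] [-3.1415  0.0012  2.8666] [-1.035  -0.0499  5.2271]
```

View pics/z19.png

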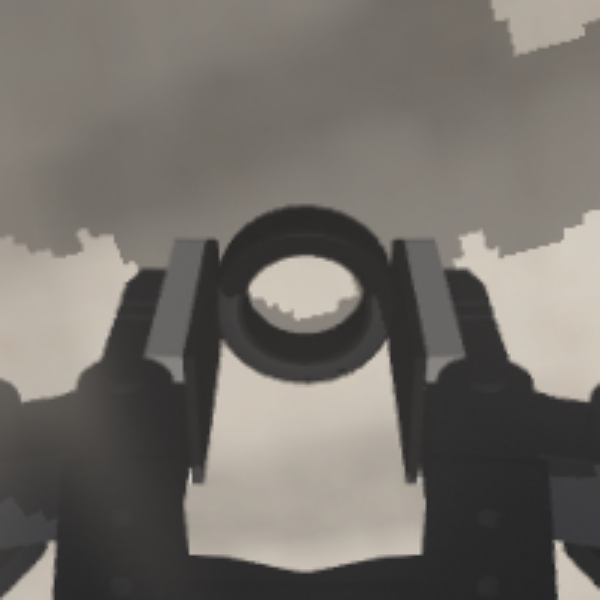

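```bash
python3 - <<'E'
from h import *
img,d,pose=load('w19');M=R.from_euler('xyz',pose[1])
for (u,v),z in [((304,382),.01),((304,205),.0),((304,333),.0),((304,254),.01)]:
    P=onplane('wrist',180+u/3-.33,180+v/3-.33,z,pose);print(M.inv().apply(P-pose[0]))
E
```

```text
[-0.0155 -0.     -0.0449]
[ 0.0132 -0.0001 -0.0349]
[-0.0119 -0.     -0.0349]
[ 0.0093 -0.0001 -0.0449]
```

Call:
carry_out:
  series:
    - [0,0,-0.02,0,0,0,230]
    - [0,0,-0.07,0,0,0,230]
    - [0,0,-0.13,0,0,0,230]
    - [0.02,0,-0.185,0,0,0,230]
    - [0.06,0.01,-0.22,0,0,0,230]
    - [0.09,0.03,-0.22,0,0,0,230]
    - [0.093,0.08,-0.22,0,0,0,230]
    - [0.093,0.13,-0.22,0,0,0,230]
    - [0.093,0.17,-0.22,0,0,0,230]
    - [0.093,0.178,-0.22,0,0,0,230]

```text
clock: 24.62
position: [0.5148, 0.0144, 0.1856]
tool_rot: [3.141, 0.001, 2.871]
force: [-0.6, 0.1, -0.2]
grip_width: 0.0285
```

```bash
python3 - <<'E'
from h import *
img,d,pose=look('w20')
go([.5123,.0118,.08],2.867)
cv2.imwrite('pics/z20.png',cv2.resize(img[130:330,180:380],None,fx=3,fy=3))
E
```

```text
24.625 [0.5148 0.0144 0.1856] [3.1407 0.0009 2.8709] [-0.5744  0.1026 -0.2281]
shift [ 0.002  -0.0026  0.1054] turn [0.0007 0.0008 0.0029] t 24.675 pos [0.5148 0.0137 0.1854] rot [3.1409 0.0008 2.8699] F [-0.9225  1.3864 -0.5553] w 0.028246596802580032
```

View pics/z20.png

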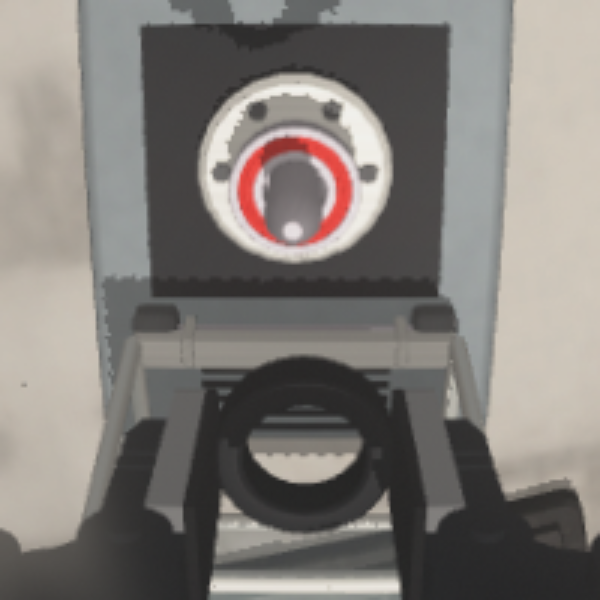

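Call:
carry_out:
  series:
    - [0.002,-0.0024,0.02,0,0,0.003,230]
    - [0.002,-0.0024,0.06,0,0,0.003,230]
    - [0.002,-0.0024,0.09,0,0,0.003,230]
    - [0.002,-0.0024,0.105,0,0,0.003,230]
    - [0.002,-0.0024,0.115,0,0,0.003,230]
    - [0.002,-0.0024,0.115,0,0,0.003,230]
    - [0.002,-0.0024,0.115,0,0,0.003,230]

```text
clock: 25.55
position: [0.5125, 0.0096, 0.0701]
tool_rot: [3.141, 0.001, 2.864]
force: [0.1, -0.6, 0.2]
grip_width: 0.0281
```

```bash
python3 - <<'E'
from h import *
img,d,pose=look('w21')
go([.5123,.0118,.037],2.867)
cv2.imwrite('pics/z21.png',cv2.resize(img[180:380,180:380],None,fx=3,fy=3))
E
```

```text
25.55 [0.5125 0.0096 0.0701] [3.1414 0.0011 2.8636] [ 0.1181 -0.6365  0.1566]
shift [0.0009 0.002  0.0331] turn [ 0.0002  0.0011 -0.0033] t 25.6 pos [0.5125 0.0096 0.0701] rot [3.1414 0.0011 2.8637] F [-0.0358 -0.3286  0.2016] w 0.028338850561951894
```

View pics/z21.png

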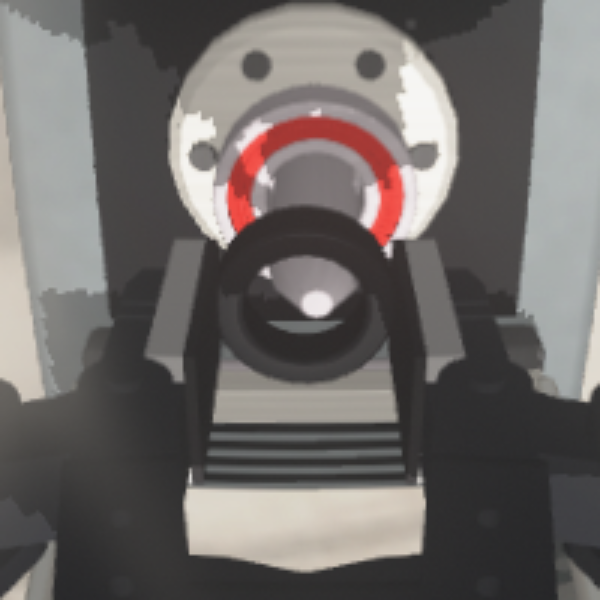

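```bash
python3 - <<'E'
from h import *
img,d,pose=load('w21');M=R.from_euler('xyz',pose[1])
P=onplane('wrist',180+317/3-.33,180+303/3-.33,.114,pose);print(P,M.inv().apply(P-pose[0]))
E
```

```text
[0.5133 0.0115 0.114 ] [-0.0003  0.0021 -0.0439]
```

Call:
carry_out:
  series:
    - [0.0006,0.002,0,0,0,-0.003,230]
    - [0.0006,0.002,0.006,0,0,-0.003,230]
    - [0.0006,0.002,0.012,0,0,-0.003,230]
    - [0.0006,0.002,0.018,0,0,-0.003,230]
    - [0.0006,0.002,0.024,0,0,-0.003,230]
    - [0.0006,0.002,0.024,0,0,-0.003,230]

```text
clock: 26.35
position: [0.5117, 0.0118, 0.0448]
tool_rot: [-3.141, -0.001, 2.867]
force: [0.4, -0.7, -0.2]
grip_width: 0.0281
```

```bash
python3 - <<'E'
from h import *
img,d,pose=look('w22')
go([.5123,.0118,.037],2.867)
cv2.imwrite('pics/z22.png',cv2.resize(img[180:380,180:380],None,fx=3,fy=3))
E
```

```text
26.35 [0.5117 0.0118 0.0448] [-3.1415 -0.0009  2.8669] [ 0.3532 -0.6761 -0.1758]
shift [-0.0004  0.0001  0.0081] turn [ 0.     -0.0004 -0.0001] t 26.4 pos [0.5119 0.0118 0.0451] rot [ 3.1416 -0.0004  2.8669] F [1.3485 0.3549 0.5281] w 0.02813195817345728
```

View pics/z22.png

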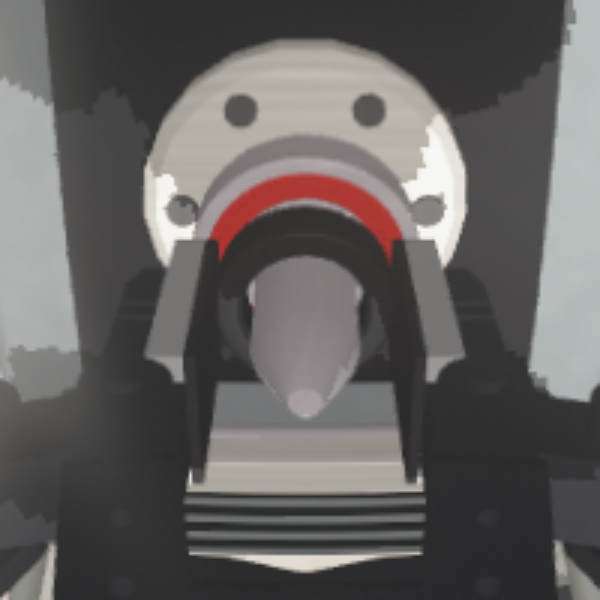

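Call:
carry_out:
  series:
    - [0,0,0.004,0,0,0,230]
    - [0,0,0.007,0,0,0,230]
    - [0,0,0.008,0,0,0,230]
    - [0,0,0.008,0,0,0,230]

```text
clock: 26.9
position: [0.5121, 0.0117, 0.0373]
tool_rot: [-3.142, 0.0, 2.867]
force: [0.8, 0.2, -1.0]
grip_width: 0.0282
```

Call:
carry_out:
  series:
    - [0,0,0.001,0,0,0,230]
    - [0,0,0.001,0,0,0,230]

```text
clock: 27.15
position: [0.5122, 0.0117, 0.037]
tool_rot: [-3.141, 0.001, 2.867]
force: [-3.7, -0.9, 15.4]
grip_width: 0.0282
```

Contact at the expected height (0.037). Releasing.

Call:
carry_out:
  series:
    - [0,0,-0.001,0,0,0,180]
    - [0,0,-0.001,0,0,0,130]
    - [0,0,-0.001,0,0,0,110]
    - [0,0,-0.03,0,0,0,100]
    - [0,0,-0.09,0,0,0,100]
    - [0,0,-0.14,0,0,0,100]
    - [0,0,-0.15,0,0,0,100]
    - [0,0,-0.15,0,0,0,100]

```text
clock: 28.15
position: [0.5121, 0.0114, 0.1863]
tool_rot: [-3.141, 0.001, 2.866]
force: [-0.8, -0.6, -0.9]
grip_width: 0.0519
```

```bash
python3 - <<'E'
from h import *
img,d,pose=look('w23')
go([.4655,-.248,.06],2.867)
cv2.imwrite('pics/z23.png',cv2.resize(img[130:330,180:380],None,fx=3,fy=3))
E
```

```text
28.15 [0.5121 0.0114 0.1863] [-3.1413  0.0006  2.8662] [-0.8042 -0.6469 -0.8552]
shift [-0.0261 -0.2621  0.1256] turn [-0.0005 -0.0008 -0.0006] t 28.2 pos [0.5117 0.0114 0.1855] rot [-3.1411 -0.0008  2.8664] F [ 1.2532 -0.4215  0.6852] w 0.0517856374308448
```

View pics/z23.png

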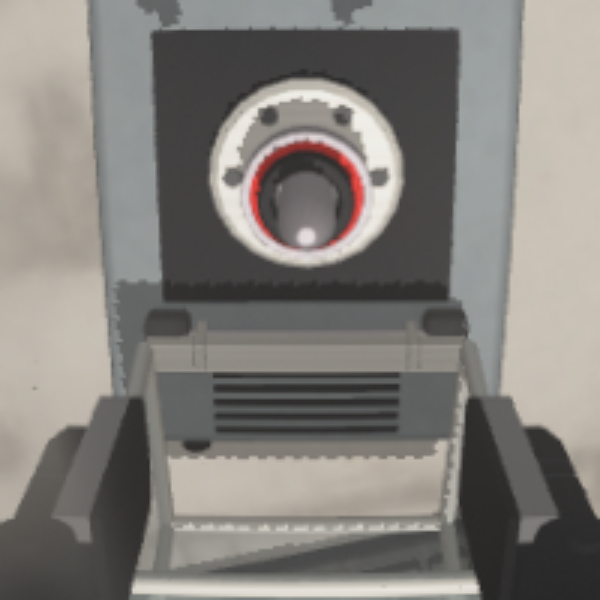

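Call:
carry_out:
  series:
    - [0,-0.06,0,0,0,0,100]
    - [-0.01,-0.12,0,0,0,0,100]
    - [-0.02,-0.18,0.03,0,0,0,100]
    - [-0.026,-0.235,0.07,0,0,0,100]
    - [-0.026,-0.262,0.11,0,0,0,100]
    - [-0.026,-0.262,0.125,0,0,0,100]
    - [-0.026,-0.262,0.125,0,0,0,100]
    - [-0.026,-0.262,0.125,0,0,0,100]

```text
clock: 29.2
position: [0.4668, -0.2464, 0.062]
tool_rot: [3.141, 0.001, 2.869]
force: [-0.4, 0.4, -0.7]
grip_width: 0.0522
```

```bash
python3 - <<'E'
from h import *
img,d,pose=look('w24')
b,m=blobs(img,(105,70,40),(130,255,255),(240,180,325,290),8)
pts=np.argwhere(m>0)[:,::-1].astype(np.float32);h=cv2.convexHull(pts)[:,0]
c,r=circ(np.array([onplane('wrist',float(u),float(v),.012,pose) for u,v in h])[:,:2]);print(c,r)
go([c[0],c[1],-.0355],2.867)
E
```

```text
29.2 [ 0.4668 -0.2464  0.062 ] [3.1412 0.0008 2.8685] [-0.3703  0.4439 -0.6724]
[ 0.4654 -0.2481] 0.017772298699716547
shift [ 0.0011 -0.0018  0.0977] turn [-0.      0.0013  0.0014] t 29.25 pos [ 0.4669 -0.2466  0.0622] rot [-3.1415  0.0013  2.8684] F [ 0.1878 -0.5327  0.3078] w 0.05202125976233074
```

View pics/w24.png

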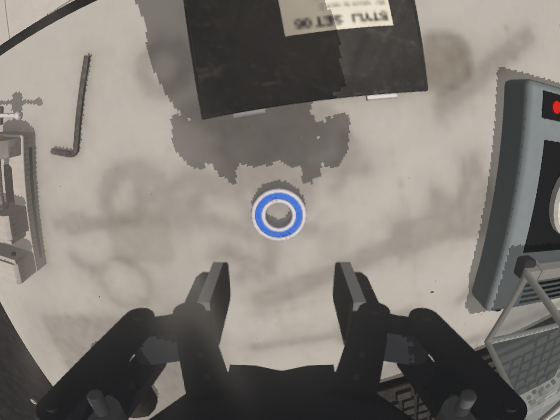

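Call:
carry_out:
  series:
    - [0.001,-0.0015,0.05,0,0,0.001,100]
    - [0.001,-0.0015,0.08,0,0,0.001,100]
    - [0.001,-0.0015,0.092,0,0,0.001,100]
    - [0.001,-0.0015,0.097,0,0,0.001,100]
    - [0.001,-0.0015,0.097,0,0,0.001,180]
    - [0.001,-0.0015,0.097,0,0,0.001,220]
    - [0.001,-0.0015,0.097,0,0,0.001,220]
    - [0.001,-0.0015,0.097,0,0,0.001,220]
  force: 40

```text
clock: 30.25
position: [0.4652, -0.249, -0.0348]
tool_rot: [-3.141, 0.001, 2.866]
force: [-1.2, 0.8, 7.9]
grip_width: 0.0405
```

Call:
carry_out:
  series:
    - [0,0,-0.02,0,0,0,220]
    - [0,0,-0.07,0,0,0,220]
    - [0,0,-0.13,0,0,0,220]
    - [0,0,-0.19,0,0,0,220]
    - [0,0,-0.22,0,0,0,220]
    - [0,0,-0.22,0,0,0,220]

```text
clock: 31.0
position: [0.4653, -0.249, 0.1875]
tool_rot: [-3.14, 0.004, 2.866]
force: [-0.5, -0.3, -1.0]
grip_width: 0.0403
```

```bash
python3 - <<'E'
from h import *
img,d,pose=look('w25')
M=R.from_euler('xyz',pose[1])
b,m=blobs(img,(105,70,30),(130,255,255),(230,220,330,330),8)
pts=np.argwhere(m>0)[:,::-1].astype(np.float32);h=cv2.convexHull(pts)[:,0]
zt=pose[0][2]+.0355+.012
c,r=circ(np.array([onplane('wrist',float(u),float(v),zt,pose) for u,v in h])[:,:2])
print('held',r,M.inv().apply(np.append(c,zt)-pose[0]))
cv2.imwrite('pics/z25.png',cv2.resize(img[180:380,180:380],None,fx=3,fy=3))
go([.5133,.0115,.186],2.867)
E
```

```text
31.0 [ 0.4653 -0.249   0.1875] [-3.1401  0.0038  2.8657] [-0.459  -0.3216 -1.0226]
held 0.017750774372864445 [ 0.0003  0.     -0.0475]
shift [ 0.0241  0.2638 -0.0004] turn [-0.0011  0.0018 -0.0014] t 31.05 pos [ 0.4646 -0.2489  0.1859] rot [-3.1405  0.0018  2.8656] F [ 0.4265  0.4463 -1.8353] w 0.04046380241150438
```

View pics/z25.png

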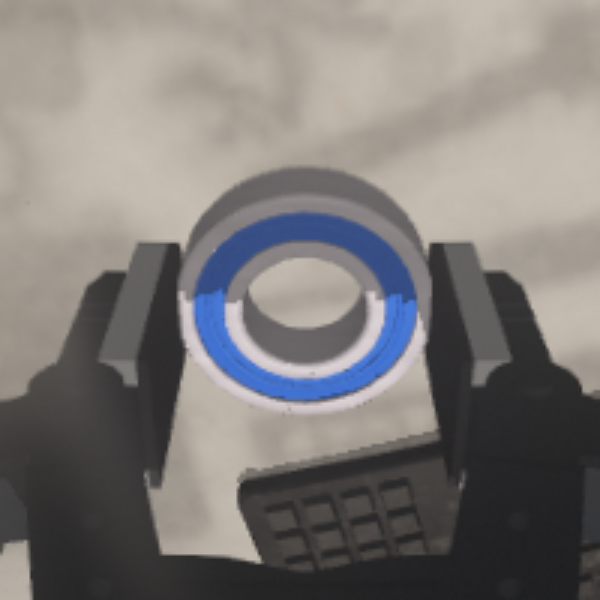

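Call:
carry_out:
  series:
    - [0.004,0.05,0,0,0,0,220]
    - [0.009,0.1,0,0,0,0,220]
    - [0.014,0.15,0,0,0,0,220]
    - [0.018,0.2,0,0,0,0,220]
    - [0.022,0.24,0,0,0,0,220]
    - [0.024,0.26,0,0,0,0,220]
    - [0.024,0.2638,0,0,0,0,220]
    - [0.024,0.2638,0.04,0,0,0,220]
    - [0.024,0.2638,0.08,0,0,0,220]
    - [0.024,0.2638,0.08,0,0,0,220]

```text
clock: 32.3
position: [0.5114, 0.0108, 0.1024]
tool_rot: [-3.14, -0.005, 2.866]
force: [-0.3, 0.2, -0.5]
grip_width: 0.0403
```

```bash
python3 - <<'E'
from h import *
img,d,pose=look('w26')
go([.5134,.0115,.047],2.867)
cv2.imwrite('pics/z26.png',cv2.resize(img[180:380,180:380],None,fx=3,fy=3))
E
```

```text
32.3 [0.5114 0.0108 0.1024] [-3.1403 -0.0047  2.8656] [-0.257   0.2427 -0.4812]
shift [-0.0008  0.0004  0.0571] turn [-0.0004 -0.0022 -0.0014] t 32.35 pos [0.5127 0.0113 0.1041] rot [-3.1412 -0.0022  2.8656] F [ 0.1395 -0.0106  0.9841] w 0.040473883331894604
```

View pics/z26.png

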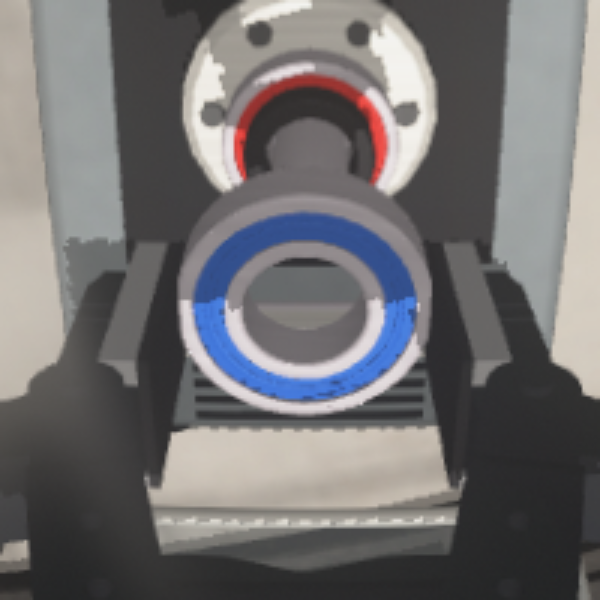

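Call:
carry_out:
  series:
    - [-0.0003,0.0003,0.005,0,0,-0.001,220]
    - [-0.0003,0.0003,0.014,0,0,-0.001,220]
    - [-0.0003,0.0003,0.021,0,0,-0.001,220]
    - [-0.0003,0.0003,0.028,0,0,-0.001,220]
    - [-0.0003,0.0003,0.034,0,0,-0.001,220]
    - [-0.0003,0.0003,0.034,0,0,-0.001,220]
    - [-0.0003,0.0003,0.034,0,0,-0.001,220]

```text
clock: 33.22
position: [0.5138, 0.012, 0.0704]
tool_rot: [3.141, 0.0, 2.867]
force: [-0.0, 0.6, -0.7]
grip_width: 0.0401
```

```bash
python3 - <<'E'
from h import *
img,d,pose=look('w27')
go([.5134,.0115,.0472],2.867)
cv2.imwrite('pics/z27.png',cv2.resize(img[180:380,180:380],None,fx=3,fy=3))
E
```

```text
33.225 [0.5138 0.012  0.0704] [3.1415 0.0001 2.8668] [-0.0238  0.5723 -0.6687]
shift [ 0.0003 -0.0006  0.0233] turn [ 0.0001  0.0003 -0.0002] t 33.275 pos [0.5139 0.0119 0.0705] rot [3.1415 0.0003 2.8668] F [-0.2858 -0.1371 -0.3402] w 0.04023523656805656
```

View pics/z27.png

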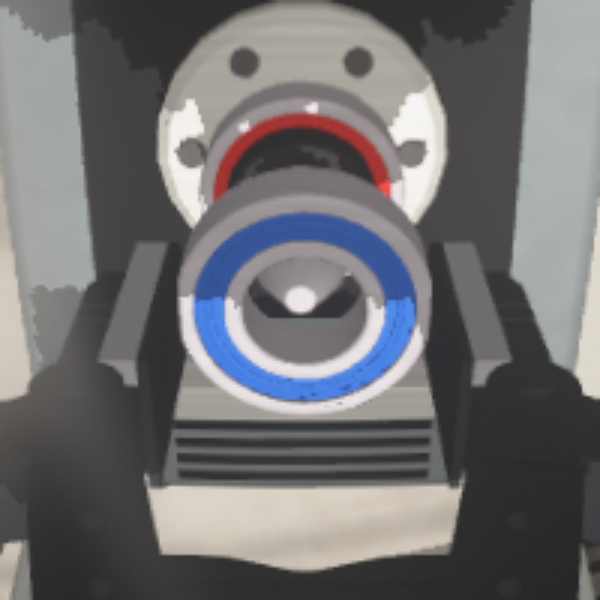

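Call:
carry_out:
  series:
    - [0.0004,-0.0006,0,0,0,0,220]
    - [0.0004,-0.0006,0.006,0,0,0,220]
    - [0.0004,-0.0006,0.012,0,0,0,220]
    - [0.0004,-0.0006,0.018,0,0,0,220]
    - [0.0004,-0.0006,0.022,0,0,0,220]
    - [0.0004,-0.0006,0.023,0,0,0,220]
    - [0.0004,-0.0006,0.023,0,0,0,220]

```text
clock: 34.15
position: [0.5132, 0.0115, 0.0473]
tool_rot: [3.142, 0.0, 2.867]
force: [0.2, -0.4, -0.0]
grip_width: 0.0404
```

Call:
carry_out:
  series:
    - [0,0,0.001,0,0,0,220]
    - [0,0,0.001,0,0,0,220]

```text
clock: 34.4
position: [0.5135, 0.0115, 0.047]
tool_rot: [-3.141, 0.001, 2.867]
force: [-4.7, -1.0, 16.4]
grip_width: 0.0403
```

Call:
carry_out:
  series:
    - [0,0,-0.001,0,0,0,150]
    - [0,0,-0.001,0,0,0,100]
    - [0,0,-0.001,0,0,0,100]
    - [0,0,-0.03,0,0,0,100]
    - [0,0,-0.09,0,0,0,100]
    - [0,0,-0.13,0,0,0,100]
    - [0,0,-0.14,0,0,0,100]
    - [0,0,-0.14,0,0,0,100]

```text
clock: 35.4
position: [0.5132, 0.0112, 0.1862]
tool_rot: [-3.141, 0.0, 2.866]
force: [-0.5, 0.5, -0.3]
grip_width: 0.052
```

```bash
python3 - <<'E'
from h import *
img,d,pose=look('w28')
go([.4685,.325,.16],1.3)
cv2.imwrite('pics/z28.png',cv2.resize(img[130:330,180:380],None,fx=3,fy=3))
E
```

```text
35.4 [0.5132 0.0112 0.1862] [-3.1414  0.0004  2.8663] [-0.503   0.4539 -0.3017]
shift [0.1279 0.29   0.0254] turn [-0.0009 -0.0002  1.5665] t 35.45 pos [0.5128 0.0111 0.1855] rot [-3.1411 -0.0007  2.8665] F [-0.2539 -0.8438 -0.8023] w 0.05199393704311284
```

View pics/z28.png

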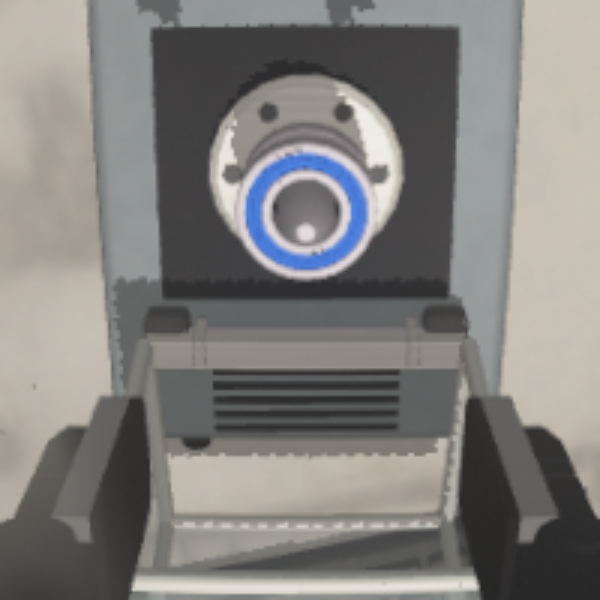

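Blue is stacked. Moving to the weight.

Call:
carry_out:
  series:
    - [0.02,0.05,0,0,0,0.18,100]
    - [0.045,0.1,0,0,0,0.36,100]
    - [0.07,0.15,0,0,0,0.54,100]
    - [0.09,0.2,0,0,0,0.72,100]
    - [0.11,0.25,0,0,0,0.9,100]
    - [0.128,0.28,0.01,0,0,1.08,100]
    - [0.128,0.29,0.025,0,0,1.26,100]
    - [0.128,0.29,0.025,0,0,1.44,100]
    - [0.128,0.29,0.025,0,0,1.567,100]
    - [0.128,0.29,0.025,0,0,1.567,100]

```text
clock: 36.7
position: [0.4681, 0.325, 0.1599]
tool_rot: [-3.141, 0.002, 1.301]
force: [0.2, 0.3, 1.1]
grip_width: 0.0517
```

```bash
python3 - <<'E'
from h import *
img,d,pose=look('w29')
b,m=blobs(img,(10,90,40),(28,255,255),(240,130,330,260),30);print(b)
go([.4685,.325,.05],1.3)
E
```

```text
36.7 [0.4681 0.325  0.1599] [-3.1406  0.0019  1.301 ] [0.2255 0.343  1.082 ]
[([265, 165, 35, 38, 852], [281.9, 183.7])]
shift [0.0002 0.0004 0.1102] turn [-0.0009  0.0015  0.0031] t 36.75 pos [0.4682 0.3251 0.1602] rot [-3.1407  0.0015  1.3031] F [0.4576 1.0702 0.7568] w 0.051977911940392946
```

View pics/w29.png

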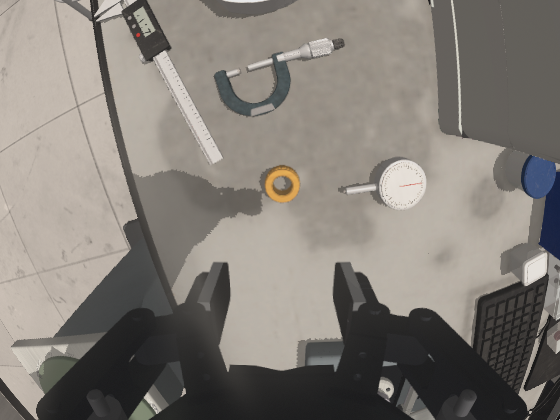

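```bash
python3 - <<'E'
from h import *
img,d,pose=load('w29');M=R.from_euler('xyz',pose[1])
for v in (184.5,185.5): P=onplane('wrist',282,v,.024,pose);print(P,M.inv().apply(P-pose[0]))
for u,v in [(265,185),(299,185),(282,202)]: P=onplane('wrist',u,v,.024,pose);print(P,M.inv().apply(P-pose[0]))
E
```

```text
[0.4697 0.3279 0.024 ] [0.0034 0.0009 0.1359]
[0.4694 0.3269 0.024 ] [0.0024 0.0009 0.1359]
[0.453  0.3319 0.024 ] [ 0.0029 -0.0162  0.1359]
[0.486  0.3229 0.024 ] [0.003  0.018  0.1359]
[0.4648 0.3102 0.024 ] [-0.0149  0.001   0.1359]
```

Call:
carry_out:
  series:
    - [0.003,0.001,0.05,0,0,0.003,100]
    - [0.003,0.001,0.1,0,0,0.003,100]
    - [0.003,0.001,0.14,0,0,0.003,100]
    - [0.003,0.001,0.17,0,0,0.003,100]
    - [0.003,0.001,0.17,0,0,0.003,100]

```text
clock: 37.38
position: [0.4689, 0.327, -0.0108]
tool_rot: [-3.139, 0.003, 1.3]
force: [1.0, 0.2, 1.1]
grip_width: 0.0517
```

```bash
python3 - <<'E'
from h import *
img,d,pose=look('w30')
cv2.imwrite('pics/z30.png',cv2.resize(img[130:380,150:410],None,fx=2.3,fy=2.3))
go([.4695,.328,-.03],1.3)
E
```

```text
37.375 [ 0.4689  0.327  -0.0108] [-3.1387  0.0031  1.2996] [0.9662 0.2153 1.0853]
shift [ 0.0002 -0.0004  0.0208] turn [-0.0014  0.0012 -0.0011] t 37.425 pos [ 0.4698  0.3277 -0.0092] rot [-3.1402  0.0012  1.2989] F [0.0915 0.0936 0.8443] w 0.05185720473041581
```

View pics/z30.png

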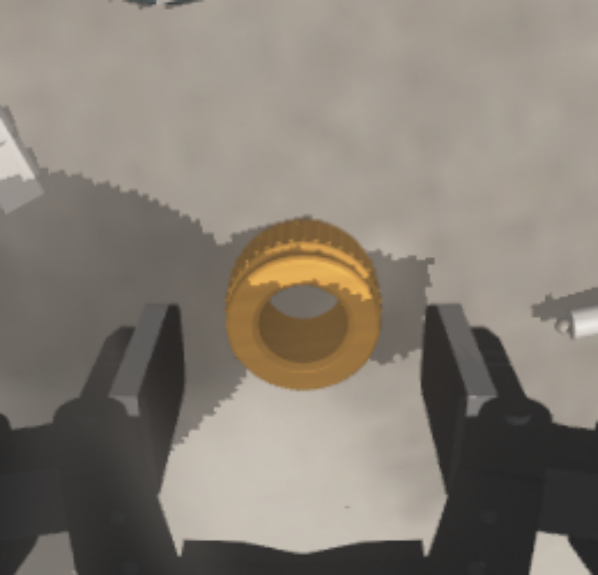

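Well placed and clear of the neighbours. Down and grip.

Call:
carry_out:
  series:
    - [0,0,0.01,0,0,0,100]
    - [0,0,0.02,0,0,0,100]
    - [0,0,0.02,0,0,0,150]
    - [0,0,0.02,0,0,0,220]
    - [0,0,0.02,0,0,0,220]
    - [0,0,0.02,0,0,0,220]
  force: 60

```text
clock: 38.17
position: [0.4705, 0.328, -0.0286]
tool_rot: [3.142, -0.0, 1.297]
force: [-0.5, -0.5, -1.4]
grip_width: 0.0344
```

```bash
python3 - <<'E'
from h import *
img,d,pose=look('w31')
M=R.from_euler('xyz',pose[1])
print(telemetry.observe()['grip_width'])
b,m=blobs(img,(10,90,40),(28,255,255),(225,200,340,340),30);print(b)
cv2.imwrite('pics/z31.png',cv2.resize(img[180:380,180:380],None,fx=3,fy=3))
E
```

```text
38.175 [ 0.4705  0.328  -0.0286] [ 3.1415 -0.0002  1.2968] [-0.4644 -0.5133 -1.4063]
0.034291906364268994
[([244, 240, 75, 81, 4616], [281.1, 280.8])]
```

View pics/z31.png

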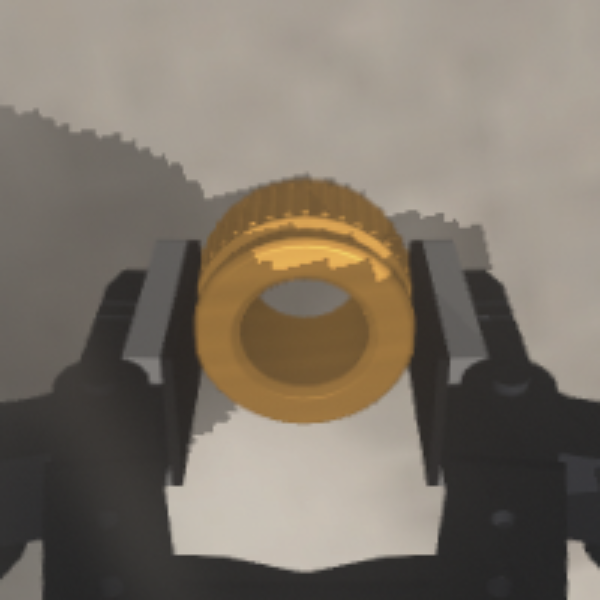

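```bash
python3 - <<'E'
from h import *
img,d,pose=load('w31');M=R.from_euler('xyz',pose[1])
for (u,v),z in [((304,422),.024),((304,385),.024),((304,178),0),((304,316),0.),((304,277),.024)]:
    P=onplane('wrist',180+u/3-.33,180+v/3-.33,z,pose);print(M.inv().apply(P-pose[0]))
go([.5133,.0115,.2],2.867)
E
```

```text
[-0.0183  0.     -0.0526]
[-0.0107  0.     -0.0526]
[ 0.0153 -0.     -0.0286]
[-0.0123  0.     -0.0286]
[ 0.0094 -0.     -0.0526]
shift [-0.293   0.1268 -0.2286] turn [ 0.0002 -0.     -1.5703] t 38.225 pos [ 0.4705  0.3279 -0.0286] rot [ 3.1415 -0.0002  1.2967] F [-0.118  -0.3342 -2.1255] w 0.034291906364268994
```

Call:
carry_out:
  series:
    - [0,0,-0.02,0,0,0,220]
    - [0,0,-0.07,0,0,0,220]
    - [0,0,-0.13,0,0,0,220]
    - [0,0,-0.19,0,0,0,220]
    - [0,0,-0.235,0,0,-0.15,220]
    - [0,0,-0.235,0,0,-0.3,220]

```text
clock: 38.98
position: [0.4714, 0.329, 0.2113]
tool_rot: [3.136, -0.003, 1.602]
force: [1.2, 0.3, -2.6]
grip_width: 0.0345
```

```bash
python3 - <<'E'
from h import *
go([.5125,.0117,.205],2.867)
E
```

```text
shift [-0.3184  0.0312  0.0055] turn [ 0.0068  0.001  -1.2653] t 38.975 pos [0.4714 0.329  0.2113] rot [ 3.1359 -0.003   1.6017] F [ 1.1704  0.2793 -2.5837] w 0.034518759852674094
```

Call:
carry_out:
  series:
    - [-0.04,0.004,0,0,0,-0.16,220]
    - [-0.08,0.008,0,0,0,-0.32,220]
    - [-0.12,0.012,0,0,0,-0.48,220]
    - [-0.16,0.016,0,0,0,-0.64,220]
    - [-0.2,0.02,0,0,0,-0.8,220]
    - [-0.24,0.024,0,0,0,-0.96,220]
    - [-0.28,0.028,0,0,0,-1.12,220]
    - [-0.31,0.031,0,0,0,-1.24,220]
    - [-0.318,0.031,0,0,0,-1.265,220]
    - [-0.318,0.031,0,0,0,-1.265,220]

```text
clock: 40.22
position: [0.5095, 0.0101, 0.2072]
tool_rot: [-3.141, 0.001, 2.86]
force: [0.5, 0.5, -1.1]
grip_width: 0.0343
```

Call:
carry_out:
  series:
    - [0,0,0,0,0,0,220]
    - [0,0,0,0,0,0,220]

```text
clock: 40.48
position: [0.5096, 0.0115, 0.2066]
tool_rot: [-3.142, 0.0, 2.863]
force: [0.4, -0.1, -1.9]
grip_width: 0.0342
```

```bash
python3 - <<'E'
from h import *
img,d,pose=look('w32')
go([.5125,.0117,.0654],2.867)
cv2.imwrite('pics/z32.png',cv2.resize(img[130:380,150:410],None,fx=2.3,fy=2.3))
E
```

```text
40.475 [0.5096 0.0115 0.2066] [-3.1415  0.0003  2.8625] [ 0.3619 -0.0518 -1.9329]
shift [-0.0027  0.0011  0.1411] turn [-0.0001  0.0002 -0.0046] t 40.525 pos [0.5096 0.0114 0.2065] rot [-3.1415  0.0002  2.8624] F [ 0.4954 -0.0949 -1.514 ] w 0.03364600867349359
```

View pics/z32.png

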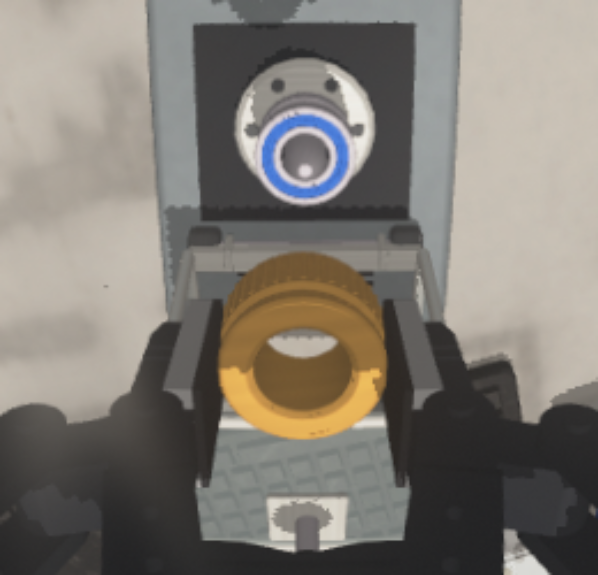

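Call:
carry_out:
  series:
    - [-0.0027,0.001,0.02,0,0,-0.0046,220]
    - [-0.0027,0.001,0.06,0,0,-0.0046,220]
    - [-0.0027,0.001,0.095,0,0,-0.0046,220]
    - [-0.0027,0.001,0.115,0,0,-0.0046,220]
    - [-0.0027,0.001,0.12,0,0,-0.0046,220]
    - [-0.0027,0.001,0.12,0,0,-0.0046,220]
    - [-0.0027,0.001,0.12,0,0,-0.0046,220]

```text
clock: 41.4
position: [0.5131, 0.011, 0.0872]
tool_rot: [3.141, 0.001, 2.866]
force: [0.0, 0.3, -0.5]
grip_width: 0.034
```

```bash
python3 - <<'E'
from h import *
img,d,pose=look('w33')
go([.5125,.0117,.0654],2.867)
cv2.imwrite('pics/z33.png',cv2.resize(img[180:380,180:380],None,fx=3,fy=3))
E
```

```text
41.4 [0.5131 0.011  0.0872] [3.1413 0.0014 2.8662] [ 0.0094  0.267  -0.477 ]
shift [0.0008 0.0005 0.0217] turn [ 0.0002  0.0014 -0.0009] t 41.45 pos [0.5131 0.011  0.0871] rot [3.1414 0.0014 2.8661] F [-0.0903  0.1387 -1.9666] w 0.034439899470472796
```

View pics/z33.png

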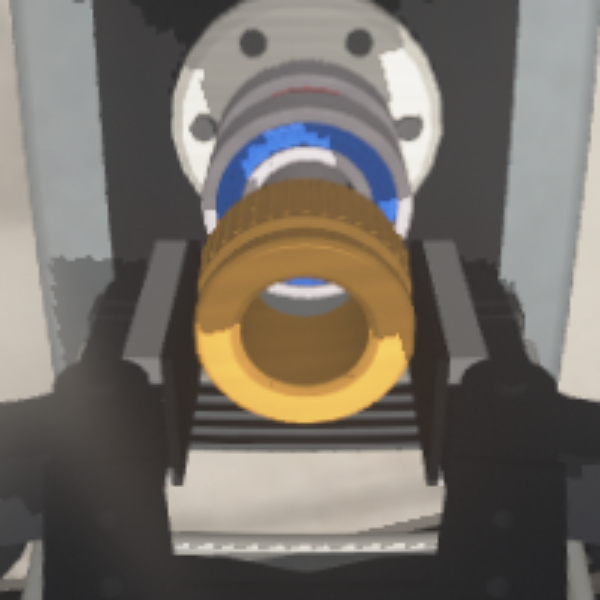

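Call:
carry_out:
  series:
    - [0.0007,0.0005,0,0,0,-0.001,220]
    - [0.0007,0.0005,0.004,0,0,-0.001,220]
    - [0.0007,0.0005,0.007,0,0,-0.001,220]
    - [0.0007,0.0005,0.01,0,0,-0.001,220]
    - [0.0007,0.0005,0.01,0,0,-0.001,220]

```text
clock: 42.08
position: [0.5119, 0.0117, 0.076]
tool_rot: [-3.142, -0.0, 2.867]
force: [0.3, -0.6, -1.3]
grip_width: 0.0346
```

Call:
carry_out:
  series:
    - [0,0,0.004,0,0,0,220]
    - [0,0,0.008,0,0,0,220]
    - [0,0,0.01,0,0,0,220]
    - [0,0,0.01,0,0,0,220]

```text
clock: 42.58
position: [0.5119, 0.0117, 0.0661]
tool_rot: [-3.142, -0.0, 2.867]
force: [-0.1, 0.3, -2.1]
grip_width: 0.0336
```

```bash
python3 - <<'E'
from h import *
img,d,pose=look('w34')
go([.5125,.0117,.0654],2.867)
cv2.imwrite('pics/z34.png',cv2.resize(img[180:380,180:380],None,fx=3,fy=3))
E
```

```text
42.575 [0.5119 0.0117 0.0661] [-3.1415 -0.0003  2.8674] [-0.0888  0.3253 -2.0631]
shift [-0.0005  0.0001  0.0009] turn [ 0.     -0.0001  0.0004] t 42.625 pos [0.512  0.0118 0.0663] rot [ 3.1416 -0.0001  2.8674] F [-1.0596  0.5046 -1.5993] w 0.03405335260416438
```

View pics/z34.png

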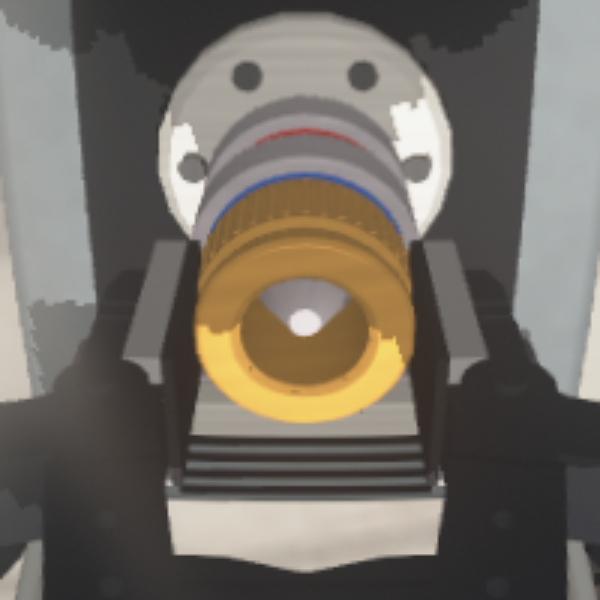

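Arbor inside the bore, centred. Last millimetre.

Call:
carry_out:
  series:
    - [0,0,0.001,0,0,0,220]
    - [0,0,0.001,0,0,0,220]

```text
clock: 42.88
position: [0.5121, 0.0117, 0.0653]
tool_rot: [3.142, 0.0, 2.867]
force: [-0.5, -0.1, -1.5]
grip_width: 0.0343
```

Call:
carry_out:
  series:
    - [0,0,0.0008,0,0,0,220]
    - [0,0,0.0008,0,0,0,220]

```text
clock: 43.12
position: [0.5124, 0.0117, 0.0651]
tool_rot: [-3.141, 0.001, 2.867]
force: [-2.9, -1.7, 12.0]
grip_width: 0.0342
```

Call:
carry_out:
  series:
    - [0,0,0,0,0,0,170]
    - [0,0,0,0,0,0,110]
    - [0,0,0,0,0,0,100]
    - [0,0,-0.03,0,0,0,100]
    - [0,0,-0.09,0,0,0,100]
    - [0,0,-0.14,0,0,0,100]
    - [0.03,0,-0.16,0,0,0,100]
    - [0.03,0,-0.16,0,0,0,100]

```text
clock: 44.12
position: [0.4827, 0.0201, 0.226]
tool_rot: [-3.141, 0.003, 2.868]
force: [0.8, -0.4, 1.3]
grip_width: 0.0519
```

```bash
python3 - <<'E'
from h import *
img,d,pose=look('w35')
go([.6596,-.0298,.225],2.867)
K=imaging.camera_info('wrist')['mtx']
E
```

```text
44.125 [0.4827 0.0201 0.226 ] [-3.1409  0.0026  2.868 ] [ 0.8387 -0.3769  1.2563]
shift [-0.1832  0.0003  0.0004] turn [-0.0006  0.0016  0.0003] t 44.175 pos [0.4832 0.0195 0.2251] rot [-3.141   0.0016  2.8673] F [-0.2505 -0.0756 -0.0429] w 0.052075014513235304
```

View pics/w35.png

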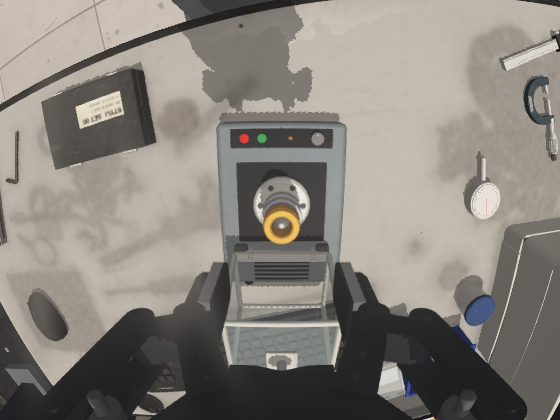

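Call:
carry_out:
  series:
    - [-0.05,0,0,0,0,0,100]
    - [-0.1,0,0,0,0,0,100]
    - [-0.15,0,0,0,0,0,100]
    - [-0.183,0,0,0,0,0,100]
    - [-0.183,0,0,0,0,0,100]
    - [-0.183,0,0,0,0,0,100]

```text
clock: 44.92
position: [0.6588, -0.0294, 0.2234]
tool_rot: [-3.141, -0.002, 2.868]
force: [0.9, -0.5, 0.1]
grip_width: 0.0519
```

```bash
python3 - <<'E'
from h import *
img,d,pose=look('w36')
M=R.from_euler('xyz',pose[1])
K=imaging.camera_info('wrist')['mtx']
def pt(u,v):
    o,r=ray('wrist',u,v,pose);rr=np.hypot(u-K[0,2],v-K[1,2])/K[0,0];return o+r*d[int(v),int(u)]/np.cos(rr)
for v in range(180,280,6):
    P=pt(281,v);print(v,P,M.inv().apply(P-pose[0]))
E
```

```text
44.925 [ 0.6588 -0.0294  0.2234] [-3.1414 -0.0016  2.8678] [ 0.8596 -0.5432  0.0867]
180 [ 0.6363 -0.0232  0.1533] [ 0.0233 -0.      0.0702]
186 [ 0.6406 -0.0243  0.1552] [ 0.0189 -0.      0.0683]
192 [ 0.646  -0.0259  0.1524] [ 0.0132 -0.      0.0711]
198 [ 0.6482 -0.0265  0.162 ] [ 0.011  -0.      0.0615]
204 [ 0.6463 -0.026   0.1839] [ 0.0129 -0.      0.0396]
210 [ 0.6491 -0.0268  0.1887] [ 0.01   -0.      0.0347]
216 [ 0.6526 -0.0277  0.1911] [ 0.0064 -0.      0.0323]
222 [ 0.6563 -0.0288  0.1928] [ 0.0025 -0.      0.0306]
228 [ 0.6611 -0.0301  0.1916] [-0.0024 -0.      0.0318]
234 [ 0.6668 -0.0317  0.1883] [-0.0084 -0.      0.0351]
240 [ 0.7431 -0.053   0.0176] [-0.0879  0.0002  0.2057]
246 [ 0.751  -0.0551  0.0187] [-0.096   0.0002  0.2046]
252 [ 0.7611 -0.058   0.015 ] [-0.1065  0.0002  0.2083]
258 [ 0.7701 -0.0605  0.0141] [-0.1158  0.0002  0.2091]
264 [ 0.779 -0.063  0.014] [-0.125   0.0002  0.2093]
270 [ 0.7867 -0.0651  0.0162] [-0.1331  0.0002  0.207 ]
276 [ 0.7946 -0.0673  0.0185] [-0.1412  0.0003  0.2047]
```

View pics/w36.png

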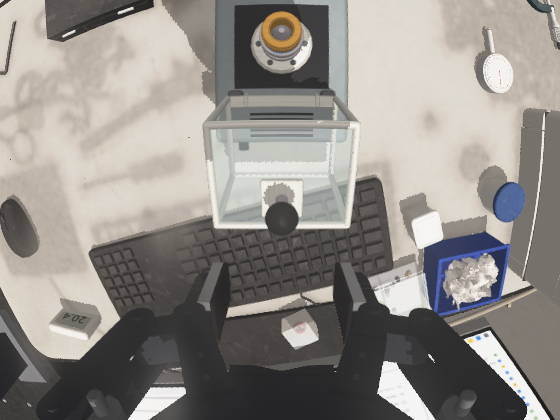

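Call:
carry_out:
  series:
    - [0.001,0,0.04,0,0,0,100]
    - [0.001,0,0.08,0,0,0,100]
    - [0.001,0,0.103,0,0,0,100]
    - [0.001,0,0.103,0,0,0,230]
    - [0.001,0,0.103,0,0,0,230]
    - [0.001,0,0.103,0,0,0,230]
    - [0.001,0,0.103,0,0,0,230]
  force: 60

```text
clock: 45.85
position: [0.6589, -0.0293, 0.1225]
tool_rot: [3.141, 0.002, 2.867]
force: [0.4, 0.7, 1.8]
grip_width: 0.0222
```

Call:
carry_out:
  series:
    - [0.0095,0,-0.006,0,0,0,230]
    - [0.0245,0,-0.0136,0,0,0,230]
    - [0.0428,0,-0.0205,0,0,0,230]
    - [0.0619,0,-0.0251,0,0,0,230]
    - [0.0814,0,-0.0273,0,0,0,230]
    - [0.101,0,-0.0271,0,0,0,230]
    - [0.1204,0,-0.0245,0,0,0,230]
    - [0.1394,0,-0.0196,0,0,0,230]
    - [0.1394,0,-0.0196,0,0,0,230]

```text
clock: 46.98
position: [0.5234, 0.0083, 0.1415]
tool_rot: [-3.141, 0.0, 2.868]
force: [0.7, -0.4, 0.7]
grip_width: 0.0083
```

```bash
python3 - <<'E'
from h import *
img,d,pose=look('w37')
H=np.array([.571,-.0048,.047]);t=np.array([.962,-.2715,0])
print((pose[0]-H)@t,pose[0][2],telemetry.observe()['grip_width'])
E
```

```text
46.975 [0.5234 0.0083 0.1415] [-3.1408  0.0004  2.868 ] [ 0.7163 -0.4473  0.7287]
-0.049312599657891656 0.14151283845063106 0.008341175322296748
```

View pics/w37.png

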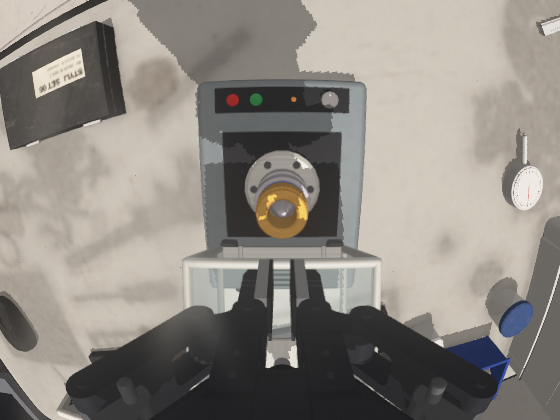

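Call:
carry_out:
  series:
    - [0,0,-0.05,0,0,0,230]
    - [0,0,-0.1,0,0,0,160]
    - [-0.05,0,-0.1,0,0,0,100]
    - [-0.05,0,-0.1,0,0,0,100]

```text
clock: 47.52
position: [0.5749, -0.0067, 0.2413]
tool_rot: [3.141, 0.001, 2.865]
force: [-1.0, 0.5, -0.5]
grip_width: 0.0518
```

```bash
cat >> h.py <<'E'
H=np.array([.571,-.0048,.047]);t=np.array([.962,-.2715,0])
def knob(f,us=(281,)):
    img,d,pose=load(f);K=imaging.camera_info('wrist')['mtx'];M=R.from_euler('xyz',pose[1])
    pts=[]
    for v in range(120,400):
        for u in range(265,298,2):
            if d[v,u]<=0: continue
            o,r=ray('wrist',u,v,pose);rr=np.hypot(u-K[0,2],v-K[1,2])/K[0,0];P=o+r*d[v,u]/np.cos(rr)
            x=(P-H)@t;z=P[2]-.047
            if .150<np.hypot(x,z)<.178 and img[v,u].max()<75 and z>.02: pts.append((x,z,v))
    pts=np.array(pts); 
    if len(pts)==0: print('none');return
    a=np.degrees(np.arctan2(pts[:,1],pts[:,0]));print(len(pts),'phi',a.min(),np.median(a),a.max(),'rows',pts[:,2].min(),pts[:,2].max())
    i=np.argmax(pts[:,1]);print('top',pts[i])
    phi=np.radians(np.median(a));C=H+t*.1606*np.cos(phi)+np.array([0,0,.1606*np.sin(phi)]);print('centre',C,'tool',M.inv().apply(C-pose[0]))
E
python3 - <<'E'
from h import *
look('w38');knob('w38')
E
```

```text
47.525 [ 0.5749 -0.0067  0.2413] [3.1406 0.0011 2.8645] [-1.0027  0.4981 -0.5425]Traceback (most recent call last):
  File "<stdin>", line 2, in <module>
  File "h.py", line 62, in knob
    o,r=ray('wrist',u,v,pose);rr=np.hypot(u-K[0,2],v-K[1,2])/K[0,0];P=o+r*d[v,u]/np.cos(rr)
        ~~~^^^^^^^^^^^^^^^^^^
  File "h.py", line 8, in ray
    c=imaging.camera_info(n);K=c['mtx']
ValueError: time passes only in moves, steps and waits
```

View pics/w38.png

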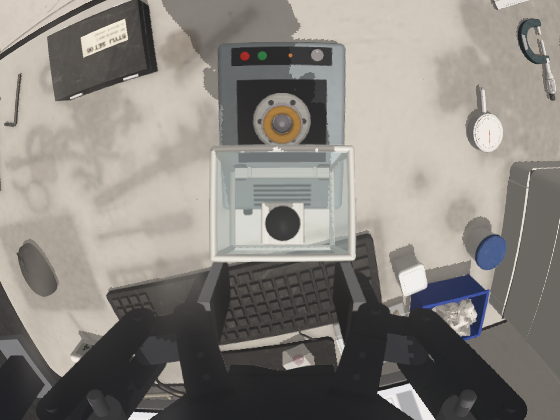

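```bash
python3 - <<'E'
s=open('h.py').read()
s=s.replace("def grab(","import functools\n_ci=imaging.camera_info\nCI=functools.lru_cache(None)(lambda n:_ci(n))\ndef grab(",1).replace("imaging.camera_info(","CI(")
open('h.py','w').write(s)
E
python3 - <<'E'
from h import *
knob('w38')
E
```

```text
434 phi 85.82244169867366 90.11135268429952 93.2480461257797 rows 206.0 239.0
top [ -0.0003   0.1747 225.    ]
centre [ 0.5707 -0.0047  0.2076] tool [0.0046 0.0007 0.0337]
```

Call:
carry_out:
  series:
    - [0.0046,0.0007,0.04,0,0,0,100]
    - [0.0046,0.0007,0.08,0,0,0,100]
    - [0.0046,0.0007,0.094,0,0,0,100]
    - [0.0046,0.0007,0.094,0,0,0,230]
    - [0.0046,0.0007,0.094,0,0,0,230]
    - [0.0046,0.0007,0.094,0,0,0,230]
    - [0.0046,0.0007,0.094,0,0,0,230]
  force: 90

```text
clock: 48.45
position: [0.5687, -0.004, 0.1486]
tool_rot: [-3.141, 0.002, 2.867]
force: [-2.8, -4.6, 7.6]
grip_width: 0.021
```

```bash
python3 - <<'E'
from h import *
img,d,pose=look('w39');print((pose[0]-H)@t)
cv2.imwrite('pics/z39.png',cv2.resize(img[180:380,180:380],None,fx=3,fy=3))
E
```

```text
48.45 [ 0.5687 -0.004   0.1486] [-3.141   0.0019  2.8666] [-2.7591 -4.6113  7.6009]
-0.002446439771465284
```

View pics/z39.png

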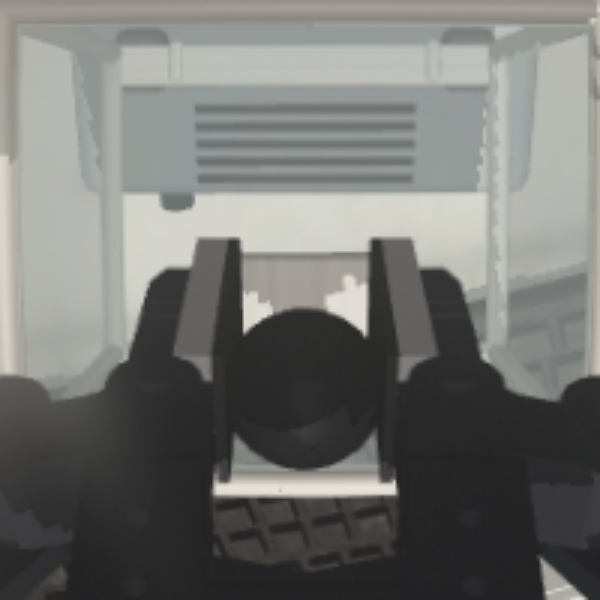

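Call:
carry_out:
  series:
    - [0.007,0,0.0002,0,0,0,230]
    - [0.014,0,0.0006,0,0,0,230]
    - [0.021,0,0.0014,0,0,0,230]
    - [0.0279,0,0.0024,0,0,0,230]
    - [0.0348,0,0.0038,0,0,0,230]
    - [0.0416,0,0.0055,0,0,0,230]
    - [0.0483,0,0.0075,0,0,0,230]
    - [0.0549,0,0.0097,0,0,0,230]

```text
clock: 49.5
position: [0.5151, 0.0119, 0.1377]
tool_rot: [3.141, 0.001, 2.868]
force: [-0.7, 0.5, 1.4]
grip_width: 0.0082
```

```bash
python3 - <<'E'
from h import *
img,d,pose=look('w40');print((pose[0]-H)@t)
cv2.imwrite('pics/z40.png',cv2.resize(img[180:380,180:380],None,fx=3,fy=3))
knob('w40')
E
```

```text
49.5 [0.5151 0.0119 0.1377] [3.1411 0.0007 2.8675] [-0.7199  0.4606  1.4077]
-0.05828456089136448
680 phi 100.14097185024981 102.44570477316 117.30233939801063 rows 260.0 369.0
top [ -0.0321   0.1693 369.    ]
centre [0.5377 0.0046 0.2038] tool [-0.0238 -0.0009 -0.0661]
```

View pics/z40.png

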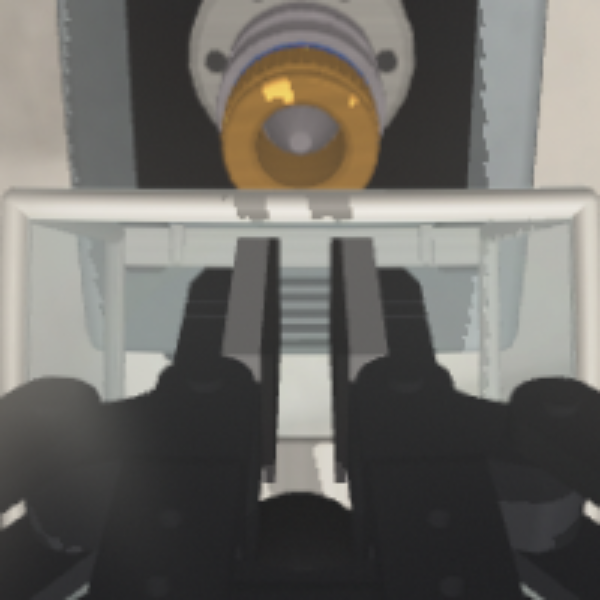

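Call:
carry_out:
  series:
    - [0,0,-0.05,0,0,0,230]
    - [0,0,-0.1,0,0,0,205]
    - [-0.04,0,-0.1,0,0,0,205]
    - [-0.05,0,-0.1,0,0,0,205]
    - [-0.05,0,-0.1,0,0,0,205]

```text
clock: 50.18
position: [0.5632, -0.0017, 0.2369]
tool_rot: [3.141, -0.001, 2.868]
force: [0.4, 0.2, -0.5]
grip_width: 0.0169
```

```bash
python3 - <<'E'
from h import *
img,d,pose=look('w41');print((pose[0]-H)@t)
knob('w41')
E
```

```text
50.175 [ 0.5632 -0.0017  0.2369] [ 3.1411 -0.001   2.8676] [ 0.418   0.2055 -0.5483]
-0.00835614856906502
470 phi 94.31884481004079 98.70631705751599 102.30527405421459 rows 189.0 223.0
top [ -0.0217   0.1735 214.    ]
centre [0.5476 0.0018 0.2057] tool [ 0.0159 -0.0009  0.0312]
```

View pics/w41.png

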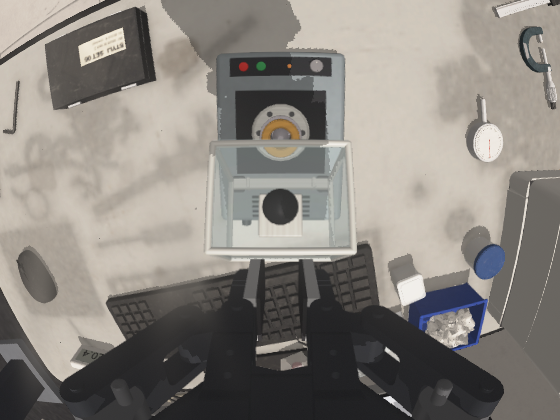

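Call:
carry_out:
  series:
    - [-0.012,-0.001,0.04,0,0,0,205]
    - [-0.012,-0.001,0.081,0,0,0,205]
    - [-0.004,-0.001,0.081,0,0,0,205]
    - [0.005,-0.001,0.0825,0,0,0,205]
    - [0.013,-0.001,0.084,0,0,0,205]
    - [0.02,-0.001,0.086,0,0,0,205]
    - [0.0266,-0.001,0.087,0,0,0,205]
    - [0.033,-0.001,0.089,0,0,0,205]
    - [0.0396,-0.001,0.0915,0,0,0,205]
    - [0.0396,-0.001,0.0915,0,0,0,205]

```text
clock: 51.48
position: [0.5244, 0.0078, 0.1457]
tool_rot: [-3.141, -0.001, 2.868]
force: [-0.4, -0.9, 0.8]
grip_width: 0.0167
```

```bash
python3 - <<'E'
from h import *
img,d,pose=look('w42');print((pose[0]-H)@t)
knob('w42')
E
```

```text
51.475 [0.5244 0.0078 0.1457] [-3.1412 -0.0006  2.8677] [-0.3839 -0.9041  0.8397]
-0.04828022100076836
848 phi 111.24305252474107 115.18274670164054 119.40719981876141 rows 218.0 271.0
top [ -0.07     0.1597 256.    ]
centre [0.5053 0.0138 0.1923] tool [ 0.02    0.0006 -0.0466]
```

View pics/w42.png

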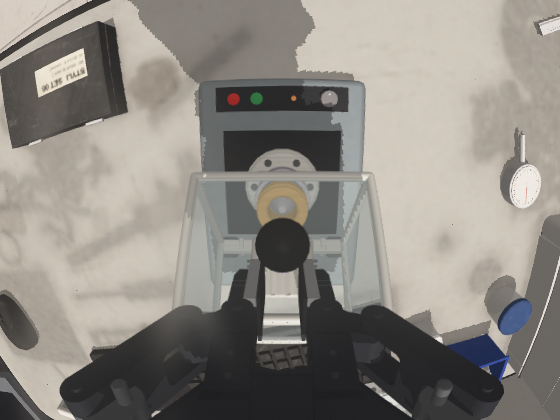

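Call:
carry_out:
  series:
    - [0.006,0,0.003,0,0,0,205]
    - [0.0124,0,0.0065,0,0,0,205]
    - [0.0185,0,0.01,0,0,0,205]
    - [0.0242,0,0.014,0,0,0,205]
    - [0.029,0,0.0172,0,0,0,205]
    - [0.0332,0,0.0205,0,0,0,205]
    - [0.0332,0,0.0205,0,0,0,205]

```text
clock: 52.4
position: [0.4926, 0.0168, 0.1252]
tool_rot: [-3.141, -0.0, 2.868]
force: [1.0, -0.7, 0.1]
grip_width: 0.0167
```

Call:
carry_out:
  series:
    - [-0.006,0,-0.005,0,0,0,205]
    - [-0.006,0,-0.05,0,0,0,230]
    - [-0.006,0,-0.07,0,0,0,255]
    - [-0.006,0,-0.07,0,0,0,255]

```text
clock: 52.9
position: [0.4998, 0.0149, 0.1968]
tool_rot: [3.141, 0.002, 2.867]
force: [0.2, -0.3, 0.9]
grip_width: -0.0002
```

```bash
python3 - <<'E'
from h import *
img,d,pose=look('w43');print((pose[0]-H)@t)
knob('w43')
E
```

```text
52.9 [0.4998 0.0149 0.1968] [3.1411 0.0024 2.8666] [ 0.1513 -0.3196  0.8676]
-0.07380969712265507
518 phi 124.55374930936372 127.42992238240336 131.97440822877925 rows 172.0 208.0
top [ -0.1022   0.1393 194.    ]
centre [0.4771 0.0217 0.1745] tool [0.0238 0.0003 0.0222]
```

View pics/w43.png

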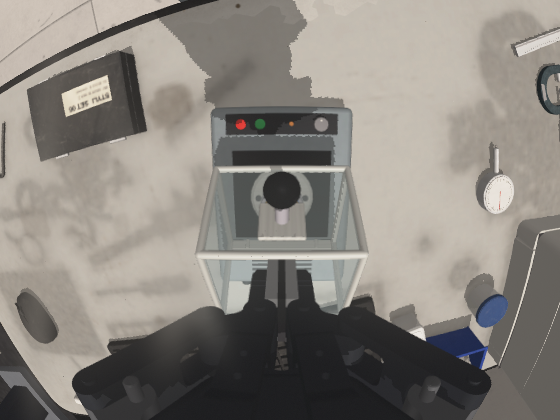

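Call:
carry_out:
  series:
    - [0.024,0,0,0,0,0,255]
    - [0.024,0,0.035,0,0,0,255]
    - [0.024,0,0.045,0,0,0,255]
    - [0.0294,0,0.0515,0,0,0,255]
    - [0.035,0,0.056,0,0,0,255]
    - [0.0395,0,0.061,0,0,0,255]
    - [0.044,0,0.066,0,0,0,255]
    - [0.0488,0,0.0716,0,0,0,255]
    - [0.0488,0,0.0716,0,0,0,255]

```text
clock: 54.08
position: [0.4515, 0.0284, 0.1236]
tool_rot: [-3.141, -0.0, 2.868]
force: [0.6, -0.8, 0.9]
grip_width: 0.0001
```

```bash
python3 - <<'E'
from h import *
img,d,pose=look('w44');print((pose[0]-H)@t)
knob('w44')
E
```

```text
54.075 [0.4515 0.0284 0.1236] [-3.1415 -0.0002  2.8676] [ 0.6271 -0.7617  0.9376]
-0.12395485581295203
310 phi 138.32143813363572 140.93126013616023 143.56720684253668 rows 241.0 269.0
top [ -0.1318   0.113  259.    ]
centre [0.451  0.0291 0.1482] tool [ 0.0006  0.0005 -0.0247]
```

View pics/w44.png

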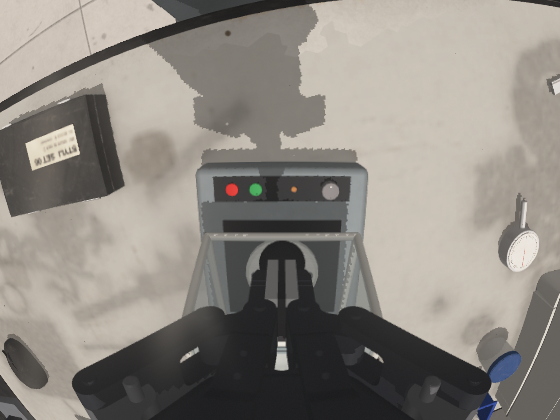

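Call:
carry_out:
  series:
    - [0.0042,0,0.0055,0,0,0,255]
    - [0.0083,0,0.0113,0,0,0,255]
    - [0.012,0,0.017,0,0,0,255]
    - [0.0157,0,0.0232,0,0,0,255]
    - [0.0183,0,0.0282,0,0,0,255]
    - [0.0208,0,0.0332,0,0,0,255]
    - [0.0225,0,0.037,0,0,0,255]
    - [0.0225,0,0.037,0,0,0,255]

```text
clock: 55.12
position: [0.43, 0.0344, 0.0866]
tool_rot: [-3.142, -0.0, 2.868]
force: [-0.3, -0.3, 0.0]
grip_width: -0.0004
```

Call:
carry_out:
  series:
    - [0.001,0,0.002,0,0,0,255]
    - [0.0016,0,0.004,0,0,0,255]
    - [0.0016,0,0.004,0,0,0,255]

```text
clock: 55.5
position: [0.4285, 0.0349, 0.0827]
tool_rot: [-3.142, -0.0, 2.867]
force: [-0.1, -0.4, 0.1]
grip_width: -0.0
```

Call:
carry_out:
  series:
    - [0,0,0.001,0,0,0,255]
    - [0,0,0.001,0,0,0,255]

```text
clock: 55.75
position: [0.4286, 0.0349, 0.0818]
tool_rot: [-3.142, -0.0, 2.867]
force: [-0.9, -0.3, 0.4]
grip_width: 0.0
```

Call:
carry_out:
  series:
    - [0,0,0.001,0,0,0,255]
    - [0,0,0.001,0,0,0,255]

```text
clock: 56.0
position: [0.4286, 0.0349, 0.0808]
tool_rot: [-3.142, 0.0, 2.867]
force: [-0.8, 0.2, 4.9]
grip_width: 0.0003
```

Call:
carry_out:
  series:
    - [0,0,0.0007,0,0,0,255]
    - [0,0,0.0007,0,0,0,255]

```text
clock: 56.25
position: [0.4287, 0.0349, 0.0805]
tool_rot: [-3.141, 0.0, 2.867]
force: [-4.0, -0.9, 15.6]
grip_width: -0.0
```

```bash
python3 - <<'E'
from h import *
print(telemetry.observe()['force'],telemetry.observe()['position'])
E
```

```text
[-3.9749 -0.9255 15.5958] [0.4287 0.0349 0.0805]
```

Call:
carry_out:
  series:
    - [0,0,-0.01,0,0,0,255]
    - [0,0,-0.06,0,0,0,255]
    - [0,0,-0.12,0,0,0,255]
    - [0.0,0,-0.17,0,0,0,255]
    - [0,0,-0.17,0,0,0,255]
    - [0,0,-0.17,0,0,0,255]

```text
clock: 57.0
position: [0.4283, 0.0345, 0.2499]
tool_rot: [-3.141, -0.0, 2.867]
force: [-0.5, 0.4, -0.9]
grip_width: 0.0004
```

```bash
python3 - <<'E'
from h import *
img,d,pose=look('w45');M=R.from_euler('xyz',pose[1])
knob('w45')
a,_=grab('side','s45');b,_=grab('scene','c45')
z=lambda im,x,y:cv2.resize(im[y:y+130,x:x+180],None,fx=3,fy=3,interpolation=cv2.INTER_CUBIC)
cv2.imwrite('pics/z45.png',np.vstack([z(a,200,170)[:300],z(b,190,160)[:300]]))
E
```

```text
57.0 [0.4283 0.0345 0.2499] [-3.1411 -0.      2.8669] [-0.5129  0.373  -0.8637]
220 phi 153.40268168318352 155.17934646406093 159.66047433750012 rows 174.0 196.0
top [ -0.1505   0.0737 187.    ]
centre [0.4308 0.0348 0.1144] tool [-0.0023  0.001   0.1354]
```

View pics/w45.png

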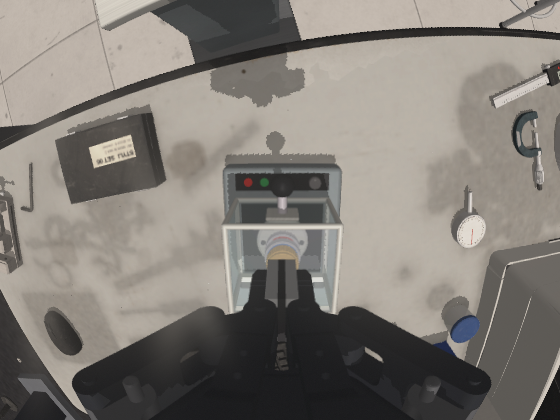

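View pics/z45.png

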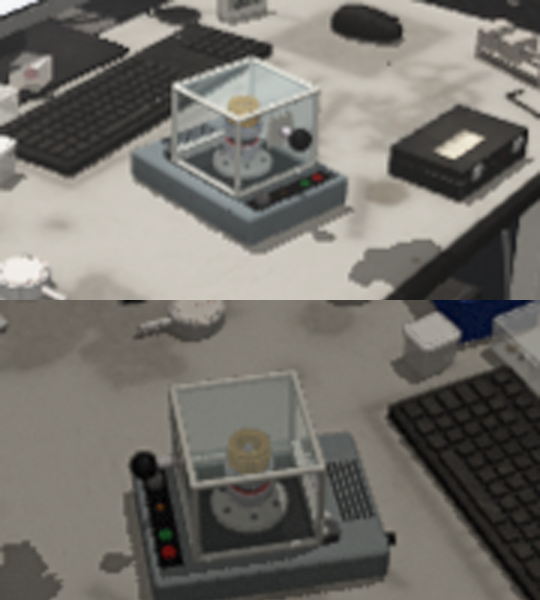

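```bash
python3 - <<'E'
from h import *
img,d,pose=load('w45');K=CI('wrist')['mtx']
g=cv2.cvtColor(img,cv2.COLOR_BGR2GRAY)
best={}
rows=[]
for v in range(215,312):
    for u in range(218,348):
        if d[v,u]<=0: continue
        o,r=ray('wrist',u,v,pose);rr=np.hypot(u-K[0,2],v-K[1,2])/K[0,0];P=o+r*d[v,u]/np.cos(rr)
        q=P-np.array([.5133,.0115,0]);x=q@t;y=q@np.array([.2715,.962,0])
        rows.append((x,y,P[2],g[v,u]))
a=np.array(rows)
for x0 in np.arange(-.06,.05,.01):
    for s in (1,-1):
        m=(abs(a[:,0]-x0)<.005)&(abs(a[:,1]*s-.056)<.006)&(a[:,2]>.12)&(a[:,3]>130)
        if m.sum()>3: print(round(x0,3),s,m.sum(),np.median(a[m,2]).round(4),np.percentile(a[m,2],90).round(4))
m=(abs(a[:,1])<.04)&(abs(a[:,0]+.053)<.006)&(a[:,2]>.12)&(a[:,3]>130);print('front',m.sum(),np.median(a[m,2]))
E
```

```text
-0.06 1 40 0.1381 0.1396
-0.06 -1 36 0.1379 0.1389
-0.05 1 89 0.138 0.1392
-0.05 -1 96 0.1376 0.1388
-0.04 1 91 0.1379 0.1393
-0.04 -1 83 0.1376 0.1389
-0.03 1 91 0.1379 0.1392
-0.03 -1 84 0.1374 0.1387
-0.02 1 81 0.1377 0.1393
-0.02 -1 81 0.1377 0.1391
-0.01 1 81 0.1376 0.1388
-0.01 -1 78 0.1376 0.1388
0.0 1 75 0.1376 0.139
0.0 -1 79 0.1376 0.1388
0.01 1 76 0.1378 0.1393
0.01 -1 70 0.1375 0.1388
0.02 1 68 0.138 0.1392
0.02 -1 76 0.1375 0.1389
0.03 1 73 0.1377 0.139
0.03 -1 60 0.1378 0.1389
0.04 1 67 0.1378 0.1389
0.04 -1 63 0.1375 0.1392
front 761 0.13754466649284625
```

The hood's rails sit level from front to back (0.1376 to 0.138), so the guard is fully closed. The robot is clear, so I'm handing in.

```bash
python3 - <<'E'
from h import *
print(ticket.job_done())
E
```

```text
the job is handed in; nothing more can be done
None
```

I lifted the guard and loaded the arbor from the bottom up with the red bearing, black spacer, blue bearing and brass weight. Then I closed the guard and handed in at about 57 s of the 134 s limit. I didn't approach the dial indicator or the micrometer, except for passing near them to pick up the weight. They look undisturbed in the last wrist picture, but I didn't measure their positions again.

**Last checks**
- **Stack:** each part touched down at the height expected from its thickness, to within about 0.5 mm, with 12–20 N of contact force. The pictures show the stack upright and centred, but I took no height reading of it through the closed guard.
- **Guard:** it met a hard stop at 15.6 N on the knob. The top rails are level front to back (0.1374–0.1381 m against 0.137 m given), so I take it as closed. Depth on the knob alone read about 1 mm high, which is within calibration.
- **Robot:** it ended with its fingers shut about 160 mm above the knob, touching nothing.

**What disagreed or went wrong**
- **Fingertips:** the real fingertips end about 37 mm short of the reported tool point, so the first two attempts to grip the knob closed above it. I corrected all later heights for this.
- **Guard at the start:** it was already slightly ajar, about 0.05 rad.
- **Knob slipping:** the pinched knob slipped out once while opening and twice while closing. I finished the closing by pushing the knob from behind and then pressing it down from above.

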